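Hand out a row of slide cases from the tipping tray and restock it

TASK

Slide the catch box along the desk under the two overhanging toes of the dispenser stand until it is fully home, then raise the tray's handle so that only the front row of slide cases slides off into the box, and let the tray back down level. Then lay the cases that lie on the desk into the emptied front row, upright and lengthwise in front of the raised lip, and draw the box with its cases back out to the middle of the dark mat. The back row stays in its place, the other things on the desk are left alone, and everything is let go at the end.

Things in the scene. Friction and masses are not known exactly. Their poses are not given: they have to be found in the camera images.
- pocket (a point): where box_centre comes to lie when the box is fully home in the fixed stand, 30 mm above the desk. Stand axes: y level, from the box towards the tray's handle; x along the tray's hinge; z up. The hinge line lies 69 mm along +y of here, 115 mm above the desk. The box goes in by sliding along +y flat on the desk until its ears stop
- tray (a joint): tilt of the hinged aluminium counting tray in rad: 0 = level (rests there, falls back slowly by itself if let go), rising as the handle is raised, stop at 0.9. Raising the handle (about 3 to 4 N) tips the tray's open front edge down over the catch box. The cases start to slide at 0.2 to 0.4 rad
- front_row (a point): middle of the front row's place, on the tray floor's surface; turns with the tray; at tilt 0 stand axes. It reaches from the open front edge (y = -37.5 mm) to the raised lip (y = +37.5 mm, 8 mm high, 6 mm thick); side walls 14 mm high at x = -70 and +70 mm. Holds up to three cases side by side 44 mm apart, long way along y. Hinge line at y = -7.5, z = -6 mm
- back_row (a point): middle of the back row's place on the tray floor behind the raised lip, on the floor's surface, same axes; it holds two or three cases that stay there
- tray_handle (a point): centre of the tray's handle, a round steel bar 12 mm thick and 100 mm long along x, 34 mm behind the tray's back wall; in the tray's frame 158 mm behind (y) and 32 mm above the hinge line. Same axes as front_row
- box_centre (a point): grey open catch box, loose, 0.24 to 0.39 kg, dragged by its handle; 152 (x) x 120 mm (y), walls 4 mm thick and 65 mm high (-y wall 85 mm). Point at the middle of length and width, 30 mm above its underside; z up. Two ears (8 mm high, 30 mm long, centred at y = +42 mm) stick out from the foot of its x sides to x = -98 and +98 mm
- box_handle (a point): centre of the box's handle: an upright fin 14 mm thick (x), 45 mm long (y) and 36 mm high (from 29 to 65 mm above the desk) standing out from the box's -y wall, 83.5 mm from the box's centre. Same axes as box_centre
- mat_centre (a point): point 30 mm above the middle of the dark hand-out mat, a flat sheet 250 (its x) x 190 mm (its y), flat on the desk
- front0_c (a point): a case that starts in the tray's front row (may be absent): white flat slide case 36 wide (x) x 60 long (y) x 16 mm high, with an upright grip tab across the middle of its top (34 mm along x, 11 mm thick along y, 25 mm high; 41 mm in all); 40 g. Point on its vertical centre line, 20 mm above its underside; z up
- front1_c (a point): a case that starts in the tray's front row (may be absent): white flat slide case 36 wide (x) x 60 long (y) x 16 mm high, with an upright grip tab across the middle of its top (34 mm along x, 11 mm thick along y, 25 mm high; 41 mm in all); 40 g. Point on its vertical centre line, 20 mm above its underside; z up
- front2_c (a point): a case that starts in the tray's front row (may be absent): white flat slide case 36 wide (x) x 60 long (y) x 16 mm high, with an upright grip tab across the middle of its top (34 mm along x, 11 mm thick along y, 25 mm high; 41 mm in all); 40 g. Point on its vertical centre line, 20 mm above its underside; z up
- back0_c (a point): a case that starts in the tray's back row (may be absent): white flat slide case 36 wide (x) x 60 long (y) x 16 mm high, with an upright grip tab across the middle of its top (34 mm along x, 11 mm thick along y, 25 mm high; 41 mm in all); 40 g. Point on its vertical centre line, 20 mm above its underside; z up
- back1_c (a point): a case that starts in the tray's back row (may be absent): white flat slide case 36 wide (x) x 60 long (y) x 16 mm high, with an upright grip tab across the middle of its top (34 mm along x, 11 mm thick along y, 25 mm high; 41 mm in all); 40 g. Point on its vertical centre line, 20 mm above its underside; z up
- back2_c (a point): a case that starts in the tray's back row (may be absent): white flat slide case 36 wide (x) x 60 long (y) x 16 mm high, with an upright grip tab across the middle of its top (34 mm along x, 11 mm thick along y, 25 mm high; 41 mm in all); 40 g. Point on its vertical centre line, 20 mm above its underside; z up
- ret0_c (a point): a returned case that starts on the desk (may be absent): white flat slide case 36 wide (x) x 60 long (y) x 16 mm high, with an upright grip tab across the middle of its top (34 mm along x, 11 mm thick along y, 25 mm high; 41 mm in all); 40 g. Point on its vertical centre line, 20 mm above its underside; z up
- ret1_c (a point): a returned case that starts on the desk (may be absent): white flat slide case 36 wide (x) x 60 long (y) x 16 mm high, with an upright grip tab across the middle of its top (34 mm along x, 11 mm thick along y, 25 mm high; 41 mm in all); 40 g. Point on its vertical centre line, 20 mm above its underside; z up
- ret2_c (a point): a returned case that starts on the desk (may be absent): white flat slide case 36 wide (x) x 60 long (y) x 16 mm high, with an upright grip tab across the middle of its top (34 mm along x, 11 mm thick along y, 25 mm high; 41 mm in all); 40 g. Point on its vertical centre line, 20 mm above its underside; z up
- slide_box: open yellow slide box 170 x 100 x 30 mm, bystander; origin under its centre
- eye_cap: black eyepiece cap, 36 mm across, 24 mm high, bystander; origin under its centre
- dish: white dish 100 mm across, 22 mm high, bystander; origin under its centre
- toes (a point): midway between the two overhanging steel toes of the stand, at their underside 14 mm above the desk; stand axes. The toes (x = 79 to 105 mm either side, y = -11 to +11 mm, 12 mm thick) cover the box's ears. Guide walls 26 mm high at x = -100 and +100 mm, flaring wider to the mouth at y = -50 mm; back stop for the ears at y = +11 mm
Things that resemble listed ones, but are neither listed nor needed, are in the scene too. Leave any purple look-alike of the part that bears ret0_c alone.

How it is judged (in metres and radians):
On the way, in this order (a step that is already met when the one before it is completed fails the run):
1. the catch box is fully home under the toes (y of box_centre in the frame of pocket between -0.008 and 0.008 m and x of box_centre in the frame of pocket between -0.007 and 0.007 m and angle between the y axis of box_centre and the y axis of pocket, either way round below 0.08 rad and height (world z) of box_centre below 0.036 m), for 0.2 s.
2. with the box home and the tray tilted, the whole front row has slid into the box (all of step 1 and value of joint tray above 0.2 rad and x of front0_c in the frame of box_centre between -0.075 and 0.075 m and y of front0_c in the frame of box_centre between -0.06 and 0.06 m and z of front0_c in the frame of box_centre between -0.03 and 0.05 m and x of front1_c in the frame of box_centre between -0.075 and 0.075 m and y of front1_c in the frame of box_centre between -0.06 and 0.06 m and z of front1_c in the frame of box_centre between -0.03 and 0.05 m and x of front2_c in the frame of box_centre between -0.075 and 0.075 m and y of front2_c in the frame of box_centre between -0.06 and 0.06 m and z of front2_c in the frame of box_centre between -0.03 and 0.05 m), for 0.1 s.
3. the tray is level again (value of joint tray below 0.04 rad), for 0.2 s.
At the end, for the whole second after the job is handed in: Front-row cases in the box; box flat, centred on the mat within 35 mm along each mat axis; tray level (0.04 rad); returned cases upright in the front row, within -15/+12 mm of its middle and lengthwise within 0.4 rad; back row within 12 mm of its place; at rest (x of front0_c in the frame of box_centre between -0.075 and 0.075 m and y of front0_c in the frame of box_centre between -0.06 and 0.06 m and z of front0_c in the frame of box_centre between -0.03 and 0.05 m and x of front1_c in the frame of box_centre between -0.075 and 0.075 m and y of front1_c in the frame of box_centre between -0.06 and 0.06 m and z of front1_c in the frame of box_centre between -0.03 and 0.05 m and x of front2_c in the frame of box_centre between -0.075 and 0.075 m and y of front2_c in the frame of box_centre between -0.06 and 0.06 m and z of front2_c in the frame of box_centre between -0.03 and 0.05 m and x of back0_c in the frame of back_row between -0.058 and 0.058 m and y of back0_c in the frame of back_row between -0.012 and 0.012 m and z of back0_c in the frame of back_row between 0.014 and 0.026 m and x of back1_c in the frame of back_row between -0.058 and 0.058 m and y of back1_c in the frame of back_row between -0.012 and 0.012 m and z of back1_c in the frame of back_row between 0.014 and 0.026 m and x of back2_c in the frame of back_row between -0.058 and 0.058 m and y of back2_c in the frame of back_row between -0.012 and 0.012 m and z of back2_c in the frame of back_row between 0.014 and 0.026 m and x of ret0_c in the frame of front_row between -0.058 and 0.058 m and y of ret0_c in the frame of front_row between -0.015 and 0.012 m and z of ret0_c in the frame of front_row between 0.014 and 0.026 m and angle between the y axis of each of ret0_c, ret1_c, ret2_c and the y axis of front_row, either way round below 0.4 rad and x of ret1_c in the frame of front_row between -0.058 and 0.058 m and y of ret1_c in the frame of front_row between -0.015 and 0.012 m and z of ret1_c in the frame of front_row between 0.014 and 0.026 m and x of ret2_c in the frame of front_row between -0.058 and 0.058 m and y of ret2_c in the frame of front_row between -0.015 and 0.012 m and z of ret2_c in the frame of front_row between 0.014 and 0.026 m and value of joint tray below 0.04 rad and x of box_centre in the frame of mat_centre between -0.035 and 0.035 m and y of box_centre in the frame of mat_centre between -0.035 and 0.035 m and height (world z) of box_centre below 0.036 m and angle between box_centre's own z axis and vertical below 0.1 rad and linear speed of box below 0.02 m/s); the robot touches nothing.
It fails at once if a bystander (slide box, cap, dish) is moved by more than 20 mm (distance of any of slide_box, eye_cap, dish from where it was at the start of the episode above 0.02 m).
Of ret0, ret1, ret2 only 2 to 3 are there at a start; the rules pass over those that are not, and their reading is None.
Of front0, front1, front2 only 2 to 3 are there at a start; the rules pass over those that are not, and their reading is None.
Of back0, back1, back2 only 2 to 3 are there at a start; the rules pass over those that are not, and their reading is None.
At some moment in a run one of box, ret0, ret1, ret2 may be knocked a few centimetres aside while the robot is not near it.
Once in a run the grip may slacken for a moment while it holds something.
It also fails if it takes over 208 s, if anything falls off the work surface, if the arm or the gripper's body presses on something with over 40 N, if the wrist force passes 120 N, or if a joint passes its speed limit or range.

ROBOT

A 7-joint arm with a two-finger parallel gripper is mounted at the origin on the work surface. World frame = base frame: x ahead of the robot, y to its left, z up, the work surface at z = 0. Lengths are in mm, angles in rad, forces in N, time in s.
With the tool pointing down it reaches from about 400 to 875 mm from the base axis. Payload 4.4 kg.
Tool frame: the origin (TCP) lies at the very end of the fingers, on their centre line; the grasp point (between the pads) lies 19 mm behind it; z points along the fingers, y is the line along which they close (so a half turn about z gives the same grasp; the last joint's range is limited). The gripper opens to 85 mm and grips with 20 to 120 N. Pads are 22 mm wide; open, the fingers measure 114 mm over their backs; the gripper's body (76 mm by 85 mm) begins 54 mm behind the grasp point. The pads swing forward as they close: fully open they stand 13 mm farther back than shut.
Start: joints at [-1.31, 0.628, 0.038, 1.517, -0.027, 0.996, -0.02], TCP at [208.636, 615.621, 231.313] pointing down, gripper open.
Joint ranges: [-3.06, 3.06], [-0.37, 2.12], [-1.25, 1.32], [0.18, 2.47], [-1.1, 4.24], [0.23, 1.98], [-2.94, 2.94]. Speed limits (rad/s): [2.57, 2.57, 3.14, 3.14, 3.14, 3.14, 3.14].

INTERFACE

Orientations are given as [roll, pitch, yaw] about the fixed x, y, z axes, in that order (R = Rz(yaw) Ry(pitch) Rx(roll)).
In Python, from cell import read_state, get_image, camera_info, finish_job gives the robot as it stands.
- The arm moves only by the tool play_rows, never from a script. Its argument "deltas" is one flat list of numbers, 7 for each row, row after row: the shift along the tool's x, y, z in mm, then the turn, a rotation vector about the tool's x, y, z in rad, then the opening, from 0 (shut) to 1 (fully open). In form: [dx, dy, dz, ax, ay, az, grip, dx, dy, dz, ax, ay, az, grip, ...]. A call has 1 to 10 rows; each row is the pose to reach, as a shift and turn from the pose commanded when the call began, along the tool's axes at that moment; what a row does not reach only later rows make up. A row lasts 1/8 s, in which the tool goes at most 62.5 mm and 10.7 degrees, less where a joint would pass 70% of its speed; a pose out of reach is approached as far as the arm can. A call with a gripper value outside its range is refused whole. The fingers move at their own pace and stop on an object; the grip force is fixed at half the most. Time passes only in rows, so rows that repeat a pose let the fingers close. It gives the time, the measured TCP pose, the force, the opening and the grip force at its end, in the units of the state.
- read_state(): the state, without advancing time (a new reading comes with each control period).
- get_image(name): name is "scene" or "top" or "wrist"; returns the picture (480x640x3 uint8, red, green, blue); there is no depth.
- camera_info(name): a dict with "fx", "fy", "cx", "cy" (pixels), "T" (4x4, takes a point from camera to world coordinates). Camera axes: x right, y down, z forward; pixel columns grow to the right and rows downward; lengths in mm; the calibration is good to about 2 mm. A picture is of the moment at which its call begins: read the wrist's pose just before it. camera_info takes no time and is no camera call; for the wrist camera it gives the pose at the moment of the call.
- finish_job(): hands the job in; it is judged then, once.
The state is a dict: "clock": time; "qpos": joint angles; "qd": joint speeds; "tau": joint torques, N m; "eef_pos": TCP position; "tool_rot": TCP orientation; "force": force on the tool from outside, world axes, zero at the start; "torque": the same for the moment, N m; "width": finger opening in mm; "gripper_force": force on a finger pad.
Only numpy, scipy, OpenCV 4.12 (cv2) and the standard library are available. Lean on these libraries where they do the work, as an engineer would, in place of code of your own. Each camera call takes 0.05 s, during which the arm holds its last target. There are 200 camera calls.

## Working session

There is one attempt and no reset: what is moved stays moved. The work goes in short steps, Python scripts to look and compute and a tool call to move; the robot and the scene stay as the last step left them, time stands still between calls to the robot, and variables do not carry over. Pictures are saved under pics/ and viewed, at most 14 in all, crops included, and the job is handed in when it is done.

Besides the shell and the picture viewer there is one more tool, called after "Request:" as name(argument=value, ...), one argument or row to a line, values as JSON. play_rows: Moves the arm, as the interface text tells. Its arguments: {"type":"object","properties":{"deltas":{"type":"array"}},"required":["deltas"]}

```bash
mkdir -p pics; ls; cat > h.py <<'E'
import numpy as np, cv2
from cell import read_state, get_image, camera_info, finish_job
def snap(n,f):
    im=get_image(n); cv2.imwrite('pics/'+f,im[:,:,::-1]); return im
def ray(ci,u,v,z):
    T=np.array(ci['T']); d=T[:3,:3]@np.array([(u-ci['cx'])/ci['fx'],(v-ci['cy'])/ci['fy'],1]); o=T[:3,3]
    return o+d*(z-o[2])/d[2]
def proj(ci,p):
    T=np.array(ci['T']); q=T[:3,:3].T@(np.array(p,float)-T[:3,3]); return ci['fx']*q[0]/q[2]+ci['cx'],ci['fy']*q[1]/q[2]+ci['cy']
E
python3 - <<'E'
from h import *
for n in ('scene','top'):
    snap(n,n+'0.png'); c=camera_info(n); print(n,c['fx'],c['cx'],c['cy'],np.round(c['T'],3).tolist())
print(read_state())
E
```

```text
pics
scene 529.6764422202599 315.23232620651294 239.09226519403018 [[0.785, 0.448, -0.428, 1020.166], [0.619, -0.553, 0.558, -714.787], [0.014, -0.703, -0.711, 920.739], [0.0, 0.0, 0.0, 1.0]]
top 592.6091663795032 316.20189267907864 233.79852730811538 [[-0.043, -0.978, 0.206, 294.4], [-0.999, 0.043, -0.007, -98.277], [-0.002, -0.206, -0.979, 1344.459], [0.0, 0.0, 0.0, 1.0]]
{'clock': 0.1, 'qpos': array([-1.30980393,  0.62920948,  0.03849229,  1.51825516, -0.02699599,
        0.99629423, -0.02000501]), 'qd': array([ 0.00010743, -0.00232299, -0.00135203, -0.00330918, -0.00038288,
       -0.00106904,  0.00060555]), 'tau': array([ 2.52424070e-03, -5.64526141e+01,  1.23023551e+00, -1.93972671e+01,
        1.12576669e-02,  5.44898750e-03, -2.80533629e-05]), 'eef_pos': array([208.47712341, 615.08364719, 230.51463421]), 'tool_rot': array([-3.13994623e+00,  4.50962779e-05,  2.81475930e+00]), 'force': array([ 0.3449393 ,  0.28301842, -0.521171  ]), 'torque': array([0.01386804, 0.04060544, 0.01229832]), 'gripper_force': 0.0, 'width': 85.7755359352512}
```

View pics/top0.png

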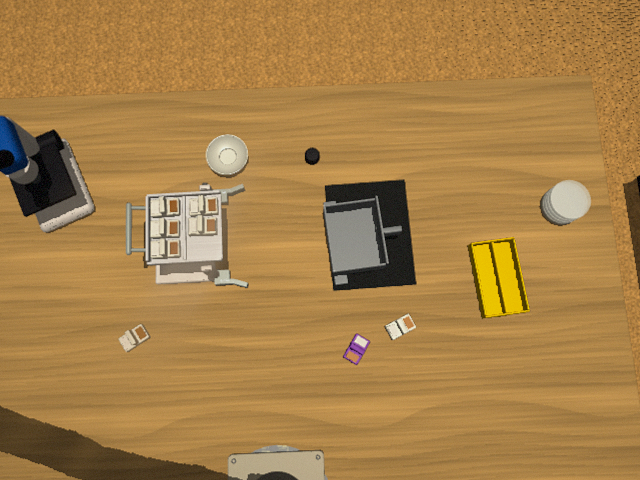

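View pics/scene0.png

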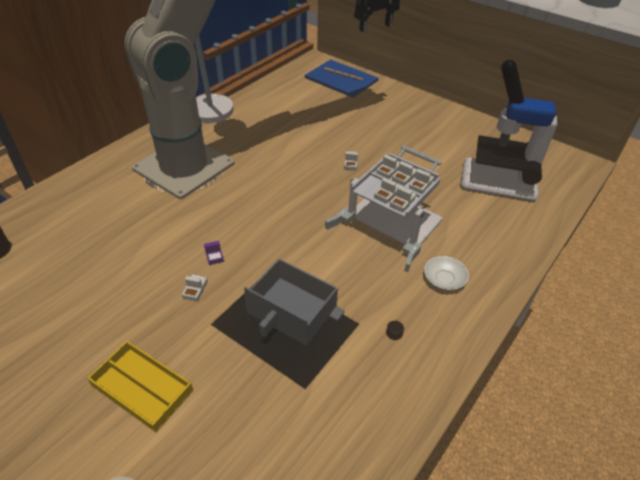

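The top view shows the stand at left: handle bar at u≈129, v 205–255, three back and two front cases. The box is on the mat around (357,236), with its fin at (393,230). The two white returns are at (134,337) and (400,327), and the purple look-alike is at (357,348).

```bash
python3 - <<'E'
from h import *
im=cv2.imread('pics/top0.png')
a=cv2.resize(im[175:300,110:260],None,fx=4,fy=4,interpolation=cv2.INTER_CUBIC)
cv2.imwrite('pics/c1.png',a)
b=cv2.resize(im[170:370,310:430],None,fx=3,fy=3,interpolation=cv2.INTER_CUBIC)
cv2.imwrite('pics/c2.png',b)
E
```

```text
(no output)
```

View pics/c1.png

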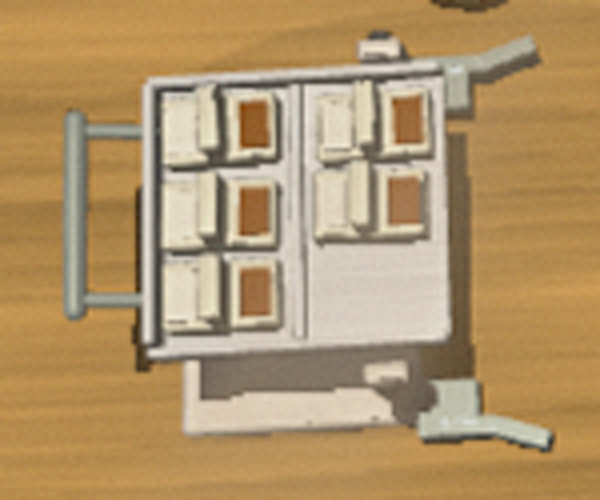

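View pics/c2.png

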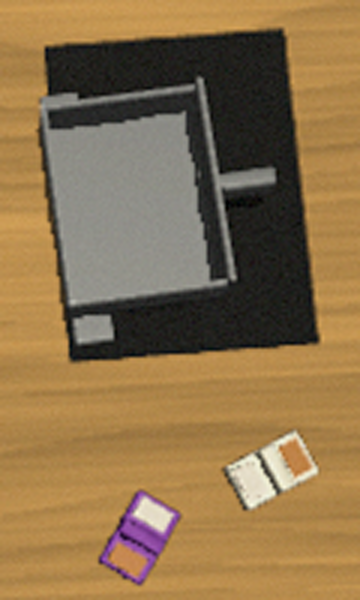

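c1 (4x, offset 110,175): bar ends are at (75,112) and (73,316), the tray back corners at (147,80) and (150,355), and the lower toe at (450,403). c2 (3x, offset 310,170): the fin top runs (222,181)–(275,177), the tall wall ends are (200,80) and (233,278), the mat corners (45,47), (284,31), (318,343), (70,360), and the return is near (271,470).

```bash
python3 - <<'E'
from h import *
c=camera_info('top')
def P(off,s,pts,z): return np.array([ray(c,off[0]+p[0]/s,off[1]+p[1]/s,z)[:2] for p in pts])
A=lambda pts,z:P((110,175),4,pts,z); B=lambda pts,z:P((310,170),3,pts,z)
h=A([(75,112),(73,316)],147); print('handle',h,h.mean(0),np.linalg.norm(h[1]-h[0]))
t=A([(147,80),(150,355),(448,338),(445,65)],135);print('tray',t, np.linalg.norm(t[1]-t[0]))
print('lip',A([(300,86),(300,338)],129))
print('toeR',A([(420,438),(475,440),(480,380),(433,380)],26), 'toeL',A([(447,108),(468,108),(470,70)],26))
m=B([(45,47),(284,31),(318,343),(70,360)],0);print('mat',m,m.mean(0),[np.linalg.norm(m[i]-m[i-1]) for i in range(4)])
w=B([(200,80),(233,278)],85);print('wall',w,w.mean(0),np.linalg.norm(w[1]-w[0]))
l=B([(42,105),(72,302)],65);print('front wall',l,l.mean(0),np.linalg.norm(l[1]-l[0]))
f=B([(222,181),(275,177)],65);print('fin',f,f.mean(0))
im=cv2.imread('pics/top0.png'); hsv=cv2.cvtColor(im,cv2.COLOR_BGR2HSV)
for (u,v) in [(134,337),(400,327)]:
    r=hsv[v-22:v+22,u-22:u+22]; mk=((r[...,1]<70)&(r[...,2]>120)).astype(np.uint8)
    mk=cv2.morphologyEx(mk,cv2.MORPH_CLOSE,np.ones((7,7)))
    n=max(cv2.findContours(mk,0,2)[0],key=cv2.contourArea); q=cv2.minAreaRect(n); bp=cv2.boxPoints(q)+[u-22,v-22]
    w=np.array([ray(c,*p,12)[:2] for p in bp]); print('ret',w.mean(0),w)
for n,(u,v) in dict(dish=(228,155),cap=(312,156)).items(): print(n,ray(c,u,v,20))
E
```

```text
handle [[628.90163482 281.59842747]
 [520.64349682 280.2704858 ]] [574.77256582 280.93445664] 108.26628224735087
tray [[648.10532949 247.71082844]
 [500.70940346 243.88023495]
 [502.88507546  90.05392759]
 [649.42244467  90.08791649]] 147.44569325014993
lip [[642.98416076 168.12478675]
 [507.2754566  167.8219375 ]]
toeR [[465.77119066 123.25592484]
 [463.31142451  92.57160393]
 [497.0046627   89.32880912]
 [498.15539105 115.69526633]] toeL [[655.69903481 106.18009769]
 [655.16942001  94.11177396]
 [677.79006553  92.67865463]]
mat [[ 691.97862656 -133.57472194]
 [ 696.80113882 -322.20266102]
 [ 449.59436354 -329.7242547 ]
 [ 444.87696303 -141.06756024]] [ 570.81277299 -231.64229948] [np.float64(247.21523971441542), np.float64(188.6895758318867), np.float64(247.32117603500646), np.float64(188.71566504122626)]
wall [[ 636.71643306 -243.74590559]
 [ 489.06606839 -257.91780647]] [ 562.89125073 -250.83185603] 148.32893501636227
front wall [[ 628.10156117 -127.56448901]
 [ 479.66870441 -142.52642588]] [ 553.88513279 -135.04545744] 149.18502780906806
fin [[ 564.59320092 -257.28326251]
 [ 565.89432783 -296.47030112]] [ 565.24376437 -276.87678181]
ret [359.26800873 309.05600456] [[359.16059092 345.30176433]
 [391.11774398 294.24692913]
 [359.21501167 272.87776599]
 [327.57868835 323.79755878]]
ret [ 356.65967989 -285.57103114] [[ 359.42563313 -250.85989479]
 [ 385.5585905  -305.465114  ]
 [ 353.76171115 -320.18181555]
 [ 327.8927848  -265.77730023]]
dish [770.92444602  91.22867609  20.        ]
cap [ 759.76753662 -105.90467556   20.        ]
```

```bash
cat > g.py <<'E'
import sys
from h import *
from scipy.spatial.transform import Rotation as R
def go(x,y,z,yaw,tilt=0,verbose=True):
    s=read_state(); R0=R.from_euler('xyz',s['tool_rot']); R1=R.from_euler('xyz',[np.pi,0,yaw])
    d=R0.inv().apply(np.array([x,y,z])-s['eef_pos']); r=(R0.inv()*R1).as_rotvec()
    print('d',np.round(d,1).tolist(),'r',np.round(r,3).tolist(),'dist',round(float(np.linalg.norm(d))),'t',s['clock'],'F',np.round(s['force'],1))
if __name__=='__main__': go(*map(float,sys.argv[1:]))
E
python3 g.py 520 0 260 1.66;python3 g.py 565 -277 160 1.66
```

```text
d [-492.5, -482.6, -28.7] r [-0.001, 0.001, 1.155] dist 690 t 0.1 F [ 0.3  0.3 -0.5]
d [-624.0, -730.3, 71.7] r [-0.001, 0.001, 1.155] dist 963 t 0.1 F [ 0.3  0.3 -0.5]
```

Request:
play_rows(
  deltas=[-490, -480, -30, 0, 0, 1.15, 1, -490, -480, -30, 0, 0, 1.15, 1, -490, -480, -30, 0, 0, 1.15, 1, -490, -480, -30, 0, 0, 1.15, 1, -490, -480, -30, 0, 0, 1.15, 1, -490, -480, -30, 0, 0, 1.15, 1, -490, -480, -30, 0, 0, 1.15, 1, -490, -480, -30, 0, 0, 1.15, 1, -490, -480, -30, 0, 0, 1.15, 1, -490, -480, -30, 0, 0, 1.15, 1],
)

```text
clock: 1.35
eef_pos: [491.3, 57.0, 258.6]
tool_rot: [-3.142, -0.0, 1.665]
force: [0.5, 1.2, -0.8]
width: 85.9
gripper_force: 0.0
```

```bash
python3 g.py 565 -277 140 1.66
```

```text
d [-339.4, 41.9, 118.5] r [-0.0, -0.0, 0.005] dist 362 t 1.35 F [ 0.5  1.2 -0.8]
```

Request:
play_rows(
  deltas=[-339, 42, 118, 0, 0, 0, 1, -339, 42, 118, 0, 0, 0, 1, -339, 42, 118, 0, 0, 0, 1, -339, 42, 118, 0, 0, 0, 1, -339, 42, 118, 0, 0, 0, 1, -339, 42, 118, 0, 0, 0, 1, -339, 42, 118, 0, 0, 0, 1, -339, 42, 118, 0, 0, 0, 1, -339, 42, 118, 0, 0, 0, 1],
)

```text
clock: 2.48
eef_pos: [564.8, -273.0, 140.8]
tool_rot: [3.141, -0.001, 1.667]
force: [-0.1, -0.4, 0.1]
width: 85.4
gripper_force: 0.0
```

```bash
python3 - <<'E'
from h import *
print(read_state()['qpos'])
c=camera_info('wrist'); print(np.round(c['T'],2).tolist(),c['fx'])
im=snap('wrist','w1.png')
im2=snap('top','t1.png')
E
```

```text
[ 0.20455158  0.72475969  0.33759716  1.6753518  -0.31413484  0.79555642
  0.78143916]
[[1.0, 0.09, 0.03, 557.69], [0.1, -0.96, -0.27, -204.17], [0.0, 0.27, -0.96, 283.24], [0.0, 0.0, 0.0, 1.0]] 424.1509574564044
```

View pics/w1.png

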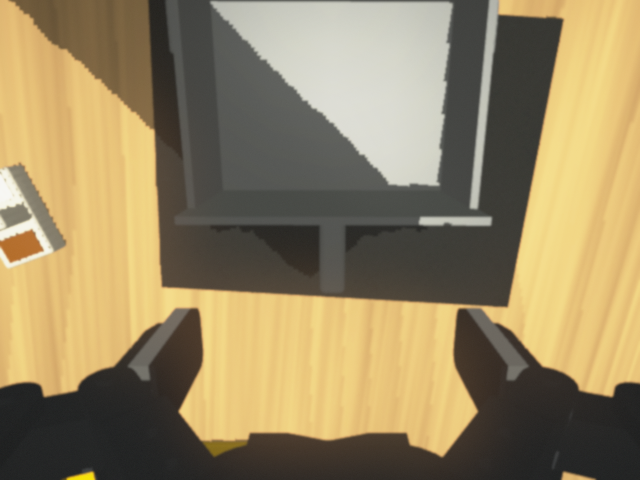

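The fin top is at u 320–345, v 225–292, and the tall wall top is at v≈219.

```bash
python3 - <<'E'
from h import *
c=camera_info('wrist')
for p in [(332.5,228,65),(332.5,291,65),(177,219,85),(491,220,85)]: print(ray(c,*p))
E
```

```text
[ 565.69262053 -259.12264649   65.        ]
[ 569.26389868 -294.93102382   65.        ]
[ 490.33007508 -256.85024543   85.        ]
[ 640.28783645 -242.87085997   85.        ]
```

```bash
python3 g.py 568 -279 37 1.664
```

```text
d [-5.9, 2.5, 104.1] r [0.001, -0.001, 0.003] dist 104 t 2.575 F [-0.2  0.5 -0.4]
```

Request:
play_rows(
  deltas=[-6, 2.5, 40, 0, 0, 0, 1, -6, 2.5, 80, 0, 0, 0, 1, -6, 2.5, 104, 0, 0, 0, 1, -6, 2.5, 104, 0, 0, 0, 1, -6, 2.5, 104, 0, 0, 0, 0, -6, 2.5, 104, 0, 0, 0, 0, -6, 2.5, 104, 0, 0, 0, 0, -6, 2.5, 104, 0, 0, 0, 0, -6, 2.5, 104, 0, 0, 0, 0, -6, 2.5, 104, 0, 0, 0, 0],
)

```text
clock: 3.82
eef_pos: [567.9, -281.0, 37.3]
tool_rot: [3.141, 0.0, 1.665]
force: [-0.0, -0.3, 6.4]
width: 13.1
gripper_force: 60.4
```

```bash
python3 g.py 576 -110 37 1.58
```

```text
d [169.5, 24.1, 0.3] r [0.001, 0.0, 0.085] dist 171 t 3.825 F [-0.  -0.3  6.4]
```

Request:
play_rows(
  deltas=[20, 3, 0, 0, 0, 0.01, 0, 40, 6, 0, 0, 0, 0.02, 0, 60, 9, 0, 0, 0, 0.03, 0, 80, 12, 0, 0, 0, 0.04, 0, 100, 14, 0, 0, 0, 0.05, 0, 120, 17, 0, 0, 0, 0.06, 0, 140, 20, 0, 0, 0, 0.07, 0, 155, 22, 0, 0, 0, 0.08, 0, 169, 24, 0, 0, 0, 0.085, 0, 169, 24, 0, 0, 0, 0.085, 0],
)

```text
clock: 5.08
eef_pos: [576.2, -108.8, 37.3]
tool_rot: [3.14, 0.0, 1.581]
force: [-0.3, -0.8, 6.5]
width: 12.8
gripper_force: 60.6
```

```bash
python3 - <<'E'
from h import *
c=camera_info('wrist');im=snap('wrist','w2.png')
t=snap('top','t2.png')
cv2.imwrite('pics/c3.png',cv2.resize(t[175:300,200:350,::-1],None,fx=4,fy=4,interpolation=cv2.INTER_CUBIC))
cv2.imwrite('pics/c4.png',np.hstack([cv2.resize(im[:,:,::-1],(400,300)),cv2.resize(t[175:300,180:347,::-1],(400,300),interpolation=cv2.INTER_CUBIC)]))
E
python3 g.py 576 -60 37 1.58
```

```text
d [48.9, 0.3, 0.3] r [0.002, -0.0, 0.001] dist 49 t 5.175 F [-0.1  0.1  6.7]
```

View pics/c4.png

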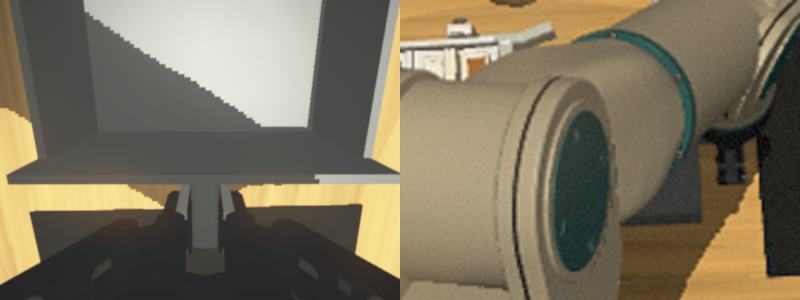

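Request:
play_rows(
  deltas=[8, 0, 0, 0, 0, 0, 0, 16, 0, 0, 0, 0, 0, 0, 24, 0, 0, 0, 0, 0, 0, 32, 0, 0, 0, 0, 0, 0, 40, 0, 0, 0, 0, 0, 0, 48, 0, 0, 0, 0, 0, 0, 48, 0, 0, 0, 0, 0, 0],
)

```text
clock: 6.05
eef_pos: [577.1, -63.5, 37.4]
tool_rot: [3.137, 0.004, 1.58]
force: [3.2, -5.3, 2.8]
width: 12.7
gripper_force: 60.0
```

```bash
python3 - <<'E'
from h import *
im=snap('scene','s2.png')
cv2.imwrite('pics/c5.png',cv2.resize(im[140:300,270:470,::-1],None,fx=3,fy=3,interpolation=cv2.INTER_CUBIC))
E
```

```text
(no output)
```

View pics/c5.png

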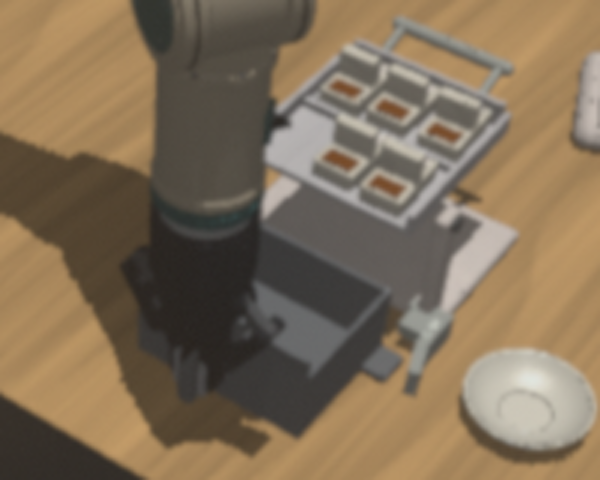

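The far ear is just reaching the guide mouth next to the toe, with a light side force. I'll continue.

Request:
play_rows(
  deltas=[5, 1, 0, 0, 0, 0, 0, 10, 1, 0, 0, 0, 0, 0, 15, 1, 0, 0, 0, 0, 0, 15, 1, 0, 0, 0, 0, 0],
)

```text
clock: 6.6
eef_pos: [577.7, -47.7, 37.4]
tool_rot: [3.138, 0.002, 1.579]
force: [2.5, -3.6, 5.0]
width: 13.4
gripper_force: 60.3
```

Request:
play_rows(
  deltas=[4, 0, 0, 0, 0, 0, 0, 8, 0, 0, 0, 0, 0, 0, 12, 0, 0, 0, 0, 0, 0, 12, 0, 0, 0, 0, 0, 0],
)

```text
clock: 7.1
eef_pos: [577.7, -36.0, 37.3]
tool_rot: [3.138, 0.002, 1.579]
force: [3.2, -3.8, 4.1]
width: 12.7
gripper_force: 60.1
```

Request:
play_rows(
  deltas=[3, 0, 0, 0, 0, 0, 0, 6, 0, 0, 0, 0, 0, 0, 6, 0, 0, 0, 0, 0, 0],
)

```text
clock: 7.48
eef_pos: [578.1, -33.5, 37.6]
tool_rot: [3.136, 0.007, 1.578]
force: [4.4, -11.1, 4.2]
width: 13.5
gripper_force: 60.1
```

Request:
play_rows(
  deltas=[2, 0, 0, 0, 0, 0, 0, 4, 0, 0, 0, 0, 0, 0, 4, 0, 0, 0, 0, 0, 0],
)

```text
clock: 7.85
eef_pos: [578.9, -32.9, 38.1]
tool_rot: [3.134, 0.011, 1.577]
force: [4.7, -16.4, 6.4]
width: 13.1
gripper_force: 60.7
```

Request:
play_rows(
  deltas=[-4, 0, 0, 0, 0, 0, 0, -5, 0, 0, 0, 0, 0, 0, -5, 0, 0, 0, 0, 0, 1, -5, 0, 0, 0, 0, 0, 1, -5, 0, 0, 0, 0, 0, 1, -5, 0, -40, 0, 0, 0, 1, -5, 0, -90, 0, 0, 0, 1, -5, 0, -140, 0, 0, 0, 1, -5, 0, -180, 0, 0, 0, 1, -5, 0, -180, 0, 0, 0, 1],
)

```text
clock: 9.1
eef_pos: [577.6, -30.0, 219.6]
tool_rot: [3.136, -0.0, 1.58]
force: [0.1, 0.6, -0.4]
width: 85.7
gripper_force: 0.0
```

```bash
python3 - <<'E'
from h import *
im=snap('scene','s3.png');w=snap('wrist','w3.png')
c=camera_info('wrist');print(np.round(c['T'],3).tolist())
cv2.imwrite('pics/c6.png',np.hstack([cv2.resize(im[140:300,270:430,::-1],(400,400),interpolation=cv2.INTER_CUBIC),cv2.resize(w[:,:,::-1],(400,400))]))
E
```

```text
[[1.0, 0.01, 0.002, 574.231], [0.01, -0.962, -0.272, 39.799], [-0.001, 0.272, -0.962, 358.596], [0.0, 0.0, 0.0, 1.0]]
```

View pics/c6.png

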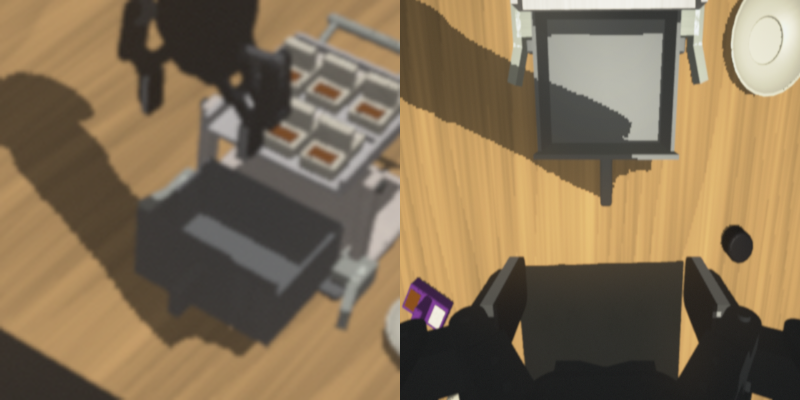

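The box sits home between the toes, with its tall wall top at u 216–443, v≈186.

```bash
python3 - <<'E'
from h import *
c=camera_info('wrist'); w=cv2.imread('pics/w3.png')
cv2.imwrite('pics/c7.png',cv2.resize(w[0:260,150:510],None,fx=2.2,fy=2.2,interpolation=cv2.INTER_CUBIC))
for p in [(216,186,85),(443,185,85)]: print(ray(c,*p))
print(camera_info('wrist')['fx'])
E
```

```text
[502.09369118  -1.9403764   85.        ]
[6.48910702e+02 1.91728075e-01 8.50000000e+01]
424.1509574564044
```

View pics/c7.png

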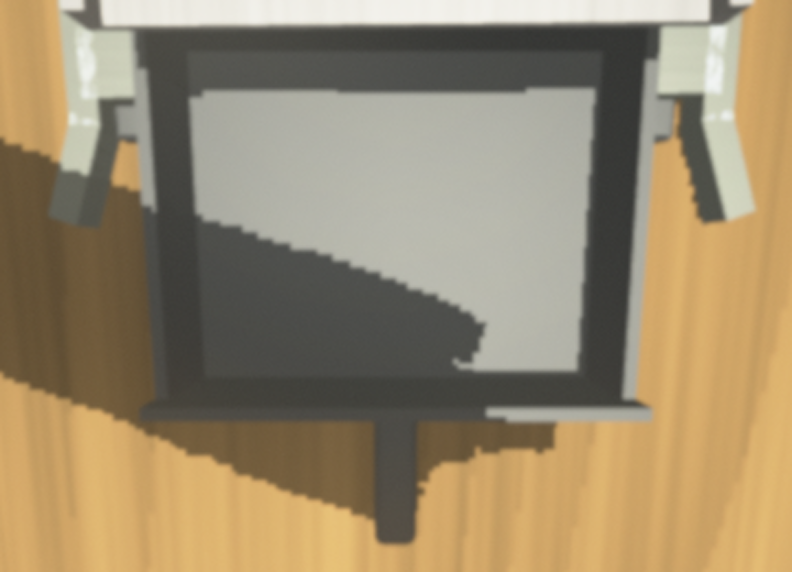

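```bash
python3 - <<'E'
from h import *
c=camera_info('wrist')
def q(n,u,v,z): print(n,np.round(ray(c,150+u/2.2,v/2.2,z),1))
q('earL near',125,138,8);q('earR near',662,138,8)
q('toeL front bot',110,98,14);q('toeR front bot',680,96,14)
q('toeL front top',110,98,26);q('toeR front top',680,96,26)
q('toeL inner top',135,60,26);q('toeR inner top',660,60,26)
q('wall outer',396,420,85);q('wall L',141,412,85);q('wall R',652,412,85)
q('tray front floor',396,28,121);q('tray L',100,15,135);q('trayR',710,15,135)
q('finL',376,480,65);q('finR',415,480,65); q('finend',396,543,65)
E
```

```text
earL near [480.6  81.3   8. ]
earR near [668.1  83.2   8. ]
toeL front bot [478.   93.2  14. ]
toeR front bot [671.4  95.7  14. ]
toeL front top [481.3  91.3  26. ]
toeR front top [668.1  93.8  26. ]
toeL inner top [490.2 102.8  26. ]
toeR inner top [660.6 104.4  26. ]
wall outer [575.9  -4.4  85. ]
wall L [500.8  -2.8  85. ]
wall R [651.2  -1.3  85. ]
tray front floor [574.6  92.1 121. ]
tray L [510.8  90.9 135. ]
trayR [642.3  92.2 135. ]
finL [569.8 -27.1  65. ]
finR [582.4 -27.   65. ]
finend [576.5 -48.3  65. ]
```

The box is home to within about 3 mm. Next I go above the tray handle.

```bash
python3 g.py 574 282 240 3.152; python3 -c "
from h import *;print(read_state()['qpos'])"
```

```text
d [311.4, 1.8, -23.5] r [0.0, -0.001, -1.571] dist 312 t 9.2 F [ 0.7 -0.4 -0.8]
[-0.30893914  0.58333719  0.49125393  1.75516282 -0.34199519  0.8896346
  0.34148301]
```

Request:
play_rows(
  deltas=[35, 0, -24, 0, 0, -0.17, 0.25, 70, 0, -24, 0, 0, -0.34, 0.25, 105, 0, -24, 0, 0, -0.51, 0.25, 140, 0, -24, 0, 0, -0.68, 0.25, 175, 0, -24, 0, 0, -0.85, 0.25, 210, 0, -24, 0, 0, -1.02, 0.25, 245, 0, -24, 0, 0, -1.2, 0.25, 280, 1, -24, 0, 0, -1.38, 0.25, 311, 2, -24, 0, 0, -1.571, 0.25, 311, 2, -24, 0, 0, -1.571, 0.25],
)

```text
clock: 10.45
eef_pos: [572.8, 284.4, 238.1]
tool_rot: [3.14, -0.005, -3.127]
force: [0.7, -1.3, -0.4]
width: 21.1
gripper_force: 0.0
```

```bash
python3 - <<'E'
from h import *
s=read_state();print(s['qpos'],s['width'],s['eef_pos'],s['tool_rot'])
c=camera_info('wrist');print(np.round(c['T'],3).tolist())
im=snap('wrist','w4.png');print(proj(c,(575,282,147)),proj(c,(525,282,147)))
E
```

```text
[-0.53833039  0.60832438  0.05955098  1.53788246 -0.04430982  1.00014285
  1.12034967] 21.129857263958524 [572.8195501  284.35305382 238.09758646] [ 3.1402758  -0.00458454 -3.12666317]
[[-0.015, 0.963, 0.268, 503.802], [1.0, 0.014, 0.006, 283.255], [0.002, 0.269, -0.963, 380.698], [0.0, 0.0, 0.0, 1.0]]
(np.float64(323.023762337148), np.float64(249.9770495726647)) (np.float64(324.1385098801082), np.float64(162.05956272522184))
```

View pics/w4.png

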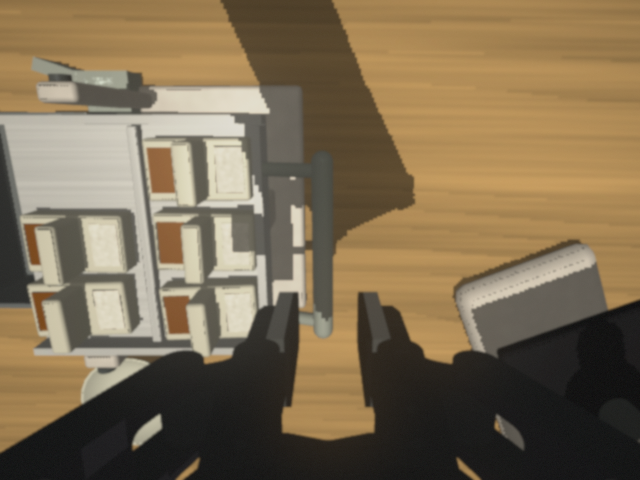

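The bar runs from (321,152) to (324,336) at its ends, about 18 px wide, and the fingers straddle it with a clear gap to the back wall.

```bash
python3 - <<'E'
from h import *
c=camera_info('wrist')
for p in [(321,155),(324,333),(322.5,243)]: print(ray(c,*p,147).round(1))
for p in [(267,135),(267,290)]: print('wall',ray(c,*p,135).round(1))
E
python3 g.py 574 281 129 3.149
```

```text
[522.  277.6 147. ]
[628.7 280.1 147. ]
[571.6 278.8 147. ]
wall [512.1 246.9 135. ]
wall [605.9 244.4 135. ]
d [-0.9, -0.6, 109.3] r [-0.001, -0.004, 0.003] dist 109 t 10.5 F [-0.2 -1.6 -1.2]
```

Request:
play_rows(
  deltas=[-1, -2, 40, 0, 0, 0, 0.25, -1, -2, 70, 0, 0, 0, 0.25, -1, -2, 90, 0, 0, 0, 0.25, -1, -2, 100, 0, 0, 0, 0.25, -1, -2, 109, 0, 0, 0, 0.25, -1, -2, 109, 0, 0, 0, 0.25, -1, -2, 109, 0, 0, 0, 0, -1, -2, 109, 0, 0, 0, 0, -1, -2, 109, 0, 0, 0, 0],
)

```text
clock: 11.62
eef_pos: [576.1, 281.2, 132.3]
tool_rot: [3.138, 0.001, -3.131]
force: [0.4, 5.2, -0.8]
width: 9.9
gripper_force: 58.4
```

```bash
python3 - <<'E'
from h import *
from scipy.spatial.transform import Rotation as R
s=read_state();print(s['eef_pos'],s['tool_rot'],s['force'],s['width'])
# tray arc: bar at (158,32) from hinge; tool rotates by k*theta about +x world; tool y ~ +y world, z ~ down, x ~ -x world
k=1.0
for th in np.arange(.05,.56,.05):
    b0=np.array([158,32.]); b=np.array([158*np.cos(th)-32*np.sin(th),158*np.sin(th)+32*np.cos(th)])
    off0=np.array([0,-19.]); a=k*th; off=19*np.array([np.sin(a),-np.cos(a)])
    d=b-b0+off-off0
    print(round(th,2),'dy',d[0].round(1),'dz_tool',-d[1].round(1),'ax',-a.round(2))
E
```

```text
[576.11086528 281.21436979 132.34791106] [ 3.13838674e+00  1.36266289e-03 -3.13105187e+00] [ 0.37065133  5.21939995 -0.758945  ] 9.927730476793194
0.05 dy -0.8 dz_tool -7.9 ax -0.05
0.1 dy -2.1 dz_tool -15.7 ax -0.1
0.15 dy -3.7 dz_tool -23.5 ax -0.15
0.2 dy -5.7 dz_tool -31.1 ax -0.2
0.25 dy -8.1 dz_tool -38.7 ax -0.25
0.3 dy -10.9 dz_tool -46.1 ax -0.3
0.35 dy -14.0 dz_tool -53.4 ax -0.35
0.4 dy -17.5 dz_tool -60.5 ax -0.4
0.45 dy -21.4 dz_tool -67.4 ax -0.45
0.5 dy -25.6 dz_tool -74.2 ax -0.5
0.55 dy -30.1 dz_tool -80.7 ax -0.55
```

Request:
play_rows(
  deltas=[0, -0.4, -4.7, -0.03, 0, 0, 0, 0, -1, -9.4, -0.06, 0, 0, 0, 0, -1.8, -14.1, -0.09, 0, 0, 0, 0, -2.8, -18.7, -0.12, 0, 0, 0, 0, -3.7, -23.5, -0.15, 0, 0, 0, 0, -4.9, -28, -0.18, 0, 0, 0, 0, -6.6, -32.6, -0.21, 0, 0, 0, 0, -8, -37.2, -0.24, 0, 0, 0, 0, -9.4, -41.6, -0.27, 0, 0, 0, 0, -10.9, -46.1, -0.3, 0, 0, 0],
)

```text
clock: 12.88
eef_pos: [576.4, 268.6, 179.0]
tool_rot: [2.839, 0.001, -3.132]
force: [0.4, 4.7, -0.0]
width: 9.9
gripper_force: 58.9
```

```bash
python3 - <<'E'
from h import *
im=snap('scene','s5.png');w=snap('wrist','w5.png')
cv2.imwrite('pics/c8.png',np.hstack([cv2.resize(im[120:300,270:450,::-1],(400,400),interpolation=cv2.INTER_CUBIC),cv2.resize(w[:,:,::-1],(400,400))]))
E
```

```text
(no output)
```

View pics/c8.png

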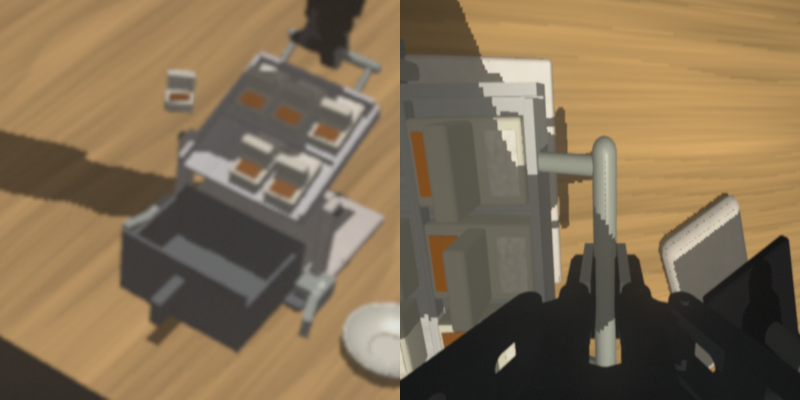

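The tray is tilted about 0.3 rad and the grip is holding, but the front cases have barely started. I'll raise it further.

Request:
play_rows(
  deltas=[0, -0.4, -4.7, -0.03, 0, 0, 0, 0, -1, -9.4, -0.06, 0, 0, 0, 0, -1.8, -14.1, -0.09, 0, 0, 0, 0, -2.8, -18.7, -0.12, 0, 0, 0, 0, -3.7, -23.5, -0.15, 0, 0, 0, 0, -3.7, -23.5, -0.15, 0, 0, 0, 0, -3.7, -23.5, -0.15, 0, 0, 0],
)

```text
clock: 13.85
eef_pos: [576.6, 257.4, 200.1]
tool_rot: [2.69, 0.001, -3.133]
force: [0.8, 4.1, 2.2]
width: 9.6
gripper_force: 60.0
```

```bash
python3 - <<'E'
from h import *
im=snap('scene','s6.png')
cv2.imwrite('pics/c9.png',cv2.resize(im[120:300,270:450,::-1],(500,500),interpolation=cv2.INTER_CUBIC))
E
```

```text
(no output)
```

View pics/c9.png

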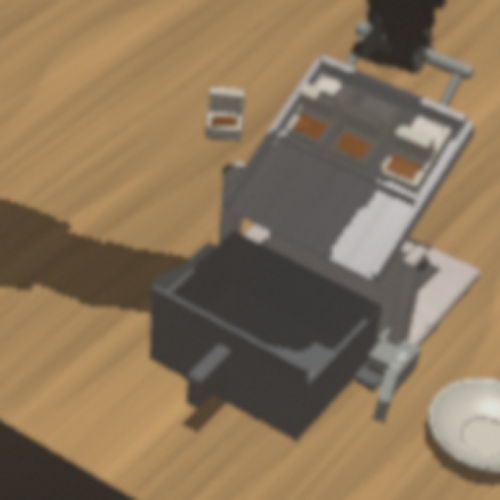

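The front row is empty and all three back cases have stayed. The box interior is in shadow, so I'll compare it numerically against the image before the slide while the tray is still tilted.

```bash
python3 - <<'E'
from h import *
a=cv2.imread('pics/s3.png').astype(int);b=cv2.imread('pics/s6.png').astype(int);a5=cv2.imread('pics/s5.png').astype(int)
hold=get_image('scene')[:,:,::-1].astype(int); print('moving px',(abs(hold-b).sum(2)>40).sum())
# interior region in full-res coords (c9/2.778+offset)
for v in range(204,250,3):
    print(v,[f"{b[v,u].sum()//3}/{a5[v,u].sum()//3}/{b[v,u,2]-b[v,u,0]}" for u in range(330,408,6)])
E
```

```text
moving px 4
204 ['122/64/70', '129/66/75', '134/69/77', '120/76/59', '60/61/6', '175/87/17', '150/89/14', '87/121/5', '89/129/4', '88/87/4', '91/170/4', '190/93/5', '186/94/5']
207 ['123/63/71', '132/67/76', '125/67/70', '101/80/44', '57/58/4', '71/61/6', '88/88/9', '88/90/9', '87/123/4', '90/146/4', '124/113/4', '189/108/6', '189/152/5']
210 ['118/66/69', '131/68/77', '83/75/16', '57/74/6', '56/57/5', '56/58/4', '60/60/4', '87/88/9', '89/89/9', '88/119/5', '177/97/4', '186/104/5', '189/159/5']
213 ['68/68/35', '77/84/36', '66/95/6', '56/57/6', '57/57/4', '57/57/4', '55/57/4', '59/60/3', '88/87/9', '89/90/9', '160/109/4', '184/93/5', '187/114/6']
216 ['68/78/31', '75/142/8', '57/65/6', '56/57/5', '56/57/5', '56/57/4', '57/57/4', '56/57/4', '62/60/3', '88/88/10', '91/90/8', '160/100/6', '185/171/5']
219 ['75/141/8', '89/101/3', '56/57/6', '56/57/5', '56/56/5', '56/57/4', '57/56/4', '57/57/3', '57/57/3', '62/62/3', '89/89/9', '90/90/8', '153/103/5']
222 ['78/86/6', '62/63/6', '56/57/7', '55/58/5', '56/57/5', '56/57/5', '56/57/5', '57/56/2', '57/57/3', '57/57/4', '63/62/4', '91/91/8', '
[... 674 characters left out ...]
105/4', '58/105/3', '58/85/5', '59/59/3', '57/57/3', '58/58/4', '61/61/3', '64/65/4']
240 ['58/58/6', '58/59/5', '59/58/5', '59/58/6', '66/67/2', '71/104/2', '59/105/4', '58/105/4', '58/85/3', '58/59/4', '58/58/4', '87/87/0', '60/59/4']
243 ['59/59/6', '58/58/7', '59/58/6', '68/69/3', '57/59/5', '72/70/3', '68/104/2', '59/105/4', '58/105/4', '77/81/1', '61/61/4', '66/64/4', '59/59/5']
246 ['59/59/7', '58/58/7', '57/59/6', '104/103/0', '58/59/5', '58/59/4', '74/74/2', '100/105/-1', '85/105/1', '105/105/-1', '94/91/0', '60/59/4', '73/74/4']
249 ['59/59/7', '59/59/6', '77/76/3', '100/100/0', '58/58/6', '58/58/4', '58/58/5', '81/80/1', '105/105/-1', '105/105/-1', '72/71/2', '59/59/5', '73/73/5']
```

The scene is static, no case shows on the tray or desk, and the part of the box interior I can see is clear, so the cases lie behind the near wall. Lowering the tray now.

```bash
python3 - <<'E'
import numpy as np
for th in -np.array([.05,.1,.15,.2,.25,.3,.35,.4,.45,.46]):
    p=np.array([158,13.]); c,s=np.cos(th),np.sin(th); d=np.array([c*p[0]-s*p[1],s*p[0]+c*p[1]])-p
    print(round(th,2),d[0].round(1),(-d[1]).round(1))
E
```

```text
-0.05 0.5 7.9
-0.1 0.5 15.8
-0.15 0.2 23.8
-0.2 -0.6 31.6
-0.25 -1.7 39.5
-0.3 -3.2 47.3
-0.35 -5.1 55.0
-0.4 -7.4 62.6
-0.45 -10.1 70.0
-0.46 -10.7 71.5
```

Request:
play_rows(
  deltas=[0, 0.5, 7.9, 0.05, 0, 0, 0, 0, 0.5, 15.8, 0.1, 0, 0, 0, 0, 0.2, 23.8, 0.15, 0, 0, 0, 0, -0.6, 31.6, 0.2, 0, 0, 0, 0, -1.7, 39.5, 0.25, 0, 0, 0, 0, -3.2, 47.3, 0.3, 0, 0, 0, 0, -5.1, 55, 0.35, 0, 0, 0, 0, -7.4, 62.6, 0.4, 0, 0, 0, 0, -10.1, 70, 0.45, 0, 0, 0, 0, -10.1, 70, 0.45, 0, 0, 0],
)

```text
clock: 15.2
eef_pos: [576.1, 281.2, 131.9]
tool_rot: [3.139, 0.001, -3.13]
force: [0.1, 7.7, -0.8]
width: 9.5
gripper_force: 60.3
```

Request:
play_rows(
  deltas=[0, 0, 0, 0, 0, 0, 0.25, 0, 0, 0, 0, 0, 0, 0.25, 0, 0, 0, 0, 0, 0, 0.25, 0, 0, 0, 0, 0, 0, 0.25, 0, 0, -40, 0, 0, 0, 0.25, 0, 0, -80, 0, 0, 0, 0.25, 0, 0, -130, 0, 0, 0, 0.25, 0, 0, -160, 0, 0, 0, 0.25, 0, 0, -160, 0, 0, 0, 0.25, 0, 0, -160, 0, 0, 0, 0.25],
)

```text
clock: 16.45
eef_pos: [575.5, 278.3, 290.7]
tool_rot: [-3.141, -0.002, -3.133]
force: [-0.1, -1.0, -0.6]
width: 21.5
gripper_force: 0.0
```

```bash
python3 - <<'E'
from h import *
s=read_state();print(s['eef_pos'],s['tool_rot'],s['width'])
c=camera_info('top');im=snap('top','t7.png')
hsv=cv2.cvtColor(im,cv2.COLOR_RGB2HSV)
mk=((hsv[...,1]<70)&(hsv[...,2]>150)).astype(np.uint8)
n,l,st,ce=cv2.connectedComponentsWithStats(mk)
for i in range(1,n):
    if st[i,4]>25 : print(st[i],ce[i].round(1),ray(c,*ce[i],10)[:2].round(0))
a=cv2.imread('pics/top0.png')[:,:,::-1].astype(int)
print('handle now/then', [im[y,124:136].sum(1).tolist() for y in (225,)],[a[225,124:136].sum(1).tolist()])
# warm-orange stickers (cases)
o=((hsv[...,0]>5)&(hsv[...,0]<14)&(hsv[...,1]>140)&(hsv[...,2]>90)).astype(np.uint8)
n,l,st,ce=cv2.connectedComponentsWithStats(o)
for i in range(1,n):
    if st[i,4]>15 : print('o',st[i],ce[i].round(1))
E
```

```text
[575.45641766 278.28608699 290.73586784] [-3.14073965e+00 -1.53400292e-03 -3.13260225e+00] 21.516553552219353
[ 12 101  28  57 224] [ 23.9 131.1] [856. 579.]
[   0  103   36  157 1827] [ 12.3 189.6] [712. 598.]
[ 206  134   42   41 1335] [226.5 154.3] [776.  96.]
[ 544  180   47   43 1428] [567.6 200.7] [ 628. -695.]
[199 184  11   6  47] [204.  186.6] [699. 150.]
[ 132  184  135   80 4362] [189.7 225.1] [608. 183.]
[ 227  202   43   64 2034] [247.2 236.3] [576.  51.]
[ 64 213  21   9  99] [ 71.2 216.3] [641. 458.]
[272 229  18   3  33] [280.1 230.2] [587. -25.]
[   0  262   45  119 2002] [ 18.4 318.6] [410. 566.]
[201 265  11   6  58] [206.  267.4] [508. 146.]
[214 270  34  17 272] [227.8 278.3] [481.  97.]
[168 272  41  11 354] [187.9 276.9] [488. 187.]
[ 31 302  11  17  37] [ 36.1 310.2] [427. 527.]
[397 314  19  20 142] [404.6 323.9] [ 361. -296.]
[386 321  16  19 173] [393.5 329.9] [ 349. -270.]
[132 324  17  19  85] [139.3 333.7] [365. 295.]
[119 330  17  22 215] [127.1 340.8] [351. 322.]
[354 335  14  13 100] [360.6 341.2] [ 328. -195.]
[ 48 352  32  60 342] [ 61.3 383.8] [264. 464.]
[ 39 359  39  70 401] [ 54.5 397.7] [236. 477.]
[   0  368   66   93 2287] [ 25.2 415.7] [201. 539.]
[ 73 387  12  17  27] [ 78.3 394. ] [241. 426.]
[ 76 414  13   9  56] [ 81.2 418.4] [190. 417.]
[262 445  37   7 174] [277.7 448.1] [110.  -5.]
[ 47 448  57  31 393] [ 74. 463.] [ 99. 429.]
[ 263  451   65   29 1315] [298.3 463.9] [ 77. -48.]
handle now/then [[392, 350, 197, 227, 233, 220, 199, 246, 355, 387, 377, 392]] [[349, 369, 421, 488, 524, 414, 356, 298, 331, 354, 351, 344]]
```

```bash
python3 - <<'E'
from h import *
im=cv2.imread('pics/t7.png')
a=cv2.resize(im[175:295,110:300],(760,480),interpolation=cv2.INTER_CUBIC)
cv2.imwrite('pics/c10.png',a)
E
```

```text
(no output)
```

View pics/c10.png

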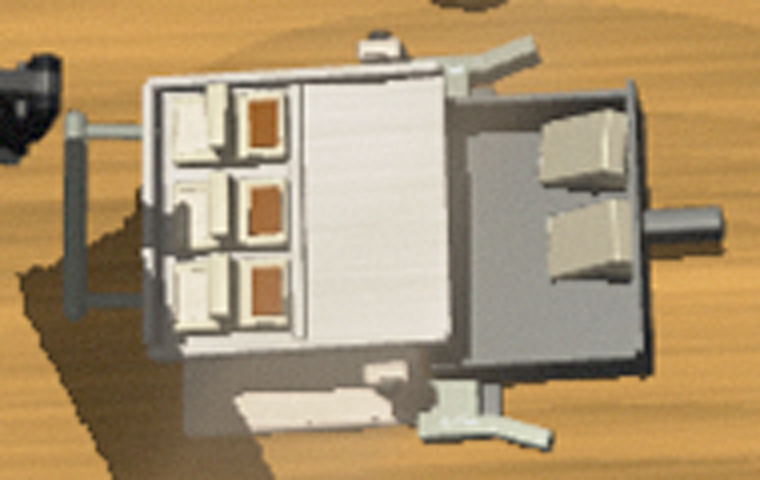

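Both front cases are in the box, and the tray is level with the back row in place. Next is the return near (359,309).

```bash
python3 g.py 372 312 200 3.70
```

```text
d [202.7, 35.7, 90.7] r [-0.001, -0.003, -0.549] dist 225 t 16.5 F [ 0.3  0.2 -0.3]
```

Request:
play_rows(
  deltas=[50, 9, 10, 0, 0, -0.14, 0.5, 100, 18, 30, 0, 0, -0.28, 0.5, 150, 27, 60, 0, 0, -0.42, 0.5, 203, 36, 90, 0, 0, -0.55, 0.5, 203, 36, 90, 0, 0, -0.55, 0.5, 203, 36, 90, 0, 0, -0.55, 0.5],
)

```text
clock: 17.25
eef_pos: [373.1, 312.8, 201.2]
tool_rot: [-3.141, -0.001, -2.583]
force: [1.1, -0.6, -0.0]
width: 42.4
gripper_force: 0.0
```

```bash
cat >> h.py <<'E'
def case(c,im,x,y,half=110,z=14):
    """white case near (x,y): min-area rect of its silhouette, and the tab/stickers info"""
    u,v=map(int,proj(c,(x,y,z))); hsv=cv2.cvtColor(im,cv2.COLOR_RGB2HSV)
    u0,v0=max(u-half,0),max(v-half,0); r=hsv[v0:v+half,u0:u+half]
    o=((r[...,0]<16)&(r[...,1]>150)).astype(np.uint8); w=((r[...,1]<60)&(r[...,2]>70)).astype(np.uint8)
    for nm,m in (('white',w),('orange',o)):
        n,l,st,ce=cv2.connectedComponentsWithStats(m)
        for i in np.argsort(-st[:,4]):
            if i and st[i,4]>150:
                q=cv2.minAreaRect(np.argwhere(l==i)[:,::-1].astype(np.float32)); b=cv2.boxPoints(q)+[u0,v0]
                wp=np.array([ray(c,*p,z)[:2] for p in b])
                e=[wp[1]-wp[0],wp[2]-wp[1]]; L=[np.linalg.norm(k) for k in e]; k=int(np.argmax(L))
                print(nm,st[i,4],'px',np.round(b.mean(0)),'c',wp.mean(0).round(1),'size',np.round(sorted(L),1),'ang',round(float(np.arctan2(e[k][1],e[k][0])),3))
E
python3 - <<'E'
from h import *
s=read_state();print(s['eef_pos'],s['qpos'])
c=camera_info('wrist');im=snap('wrist','w8.png');print(proj(c,(359,309,10)))
case(c,im,359,309)
case(c,im,359,309,z=41)
E
```

```text
[373.0521539  312.78222886 201.18040442] [-0.68972949  0.44140955 -0.0919631   1.99352824  0.06069159  0.70986171
  1.31048173]
(np.float64(332.6426092904311), np.float64(192.58570950688494))
white 2671 px [332. 192.] c [358.6 308.1] size [39.4 58.5] ang 2.13
white 2671 px [332. 192.] c [354.9 305.5] size [36.2 53.7] ang 2.13
white 169 px [404. 302.] c [397.7 398.2] size [10.1 13.9] ang 2.13
white 167 px [251. 302.] c [460.4 297.9] size [10.1 13.9] ang 2.13
```

```bash
python3 g.py 359 309 19 3.70
```

```text
d [14.8, 4.7, 182.5] r [-0.0, 0.001, -0.001] dist 183 t 17.3 F [0.7 1.  0.6]
```

Request:
play_rows(
  deltas=[15, 5, 50, 0, 0, 0, 0.5, 15, 5, 100, 0, 0, 0, 0.5, 15, 5, 150, 0, 0, 0, 0.5, 15, 5, 182, 0, 0, 0, 0.5, 15, 5, 182, 0, 0, 0, 0.5, 15, 5, 182, 0, 0, 0, 0.5, 15, 5, 182, 0, 0, 0, 0, 15, 5, 182, 0, 0, 0, 0, 15, 5, 182, 0, 0, 0, 0, 15, 5, 182, 0, 0, 0, 0],
)

```text
clock: 18.55
eef_pos: [358.3, 310.0, 21.1]
tool_rot: [3.141, 0.003, -2.583]
force: [0.4, -1.0, 7.4]
width: 9.8
gripper_force: 59.6
```

```bash
python3 g.py 359 309 19 3.70;  python3 g.py 359 309 260 3.70
```

```text
d [-0.0, -1.2, 2.1] r [0.001, 0.003, 0.001] dist 2 t 18.55 F [ 0.4 -1.   7.4]
d [-0.8, -1.1, -238.9] r [0.001, 0.003, 0.001] dist 239 t 18.55 F [ 0.4 -1.   7.4]
```

Request:
play_rows(
  deltas=[0, 0, -30, 0, 0, 0, 0, 0, 0, -75, 0, 0, 0, 0, 0, 0, -130, 0, 0, 0, 0, 0, 0, -180, 0, 0, 0, 0, 0, 0, -210, 0, 0, 0, 0, 0, 0, -210, 0, 0, 0, 0],
)

```text
clock: 19.3
eef_pos: [358.6, 310.3, 232.6]
tool_rot: [3.14, 0.007, -2.583]
force: [-0.5, 0.3, -1.1]
width: 10.1
gripper_force: 58.6
```

```bash
python3 g.py 551 130 230 3.152
```

```text
d [-67.5, -254.9, 2.7] r [0.003, 0.006, 0.549] dist 264 t 19.3 F [-0.5  0.3 -1.1]
```

Request:
play_rows(
  deltas=[-8, -32, 0, 0, 0, 0.07, 0, -17, -64, 0, 0, 0, 0.14, 0, -25, -96, 0, 0, 0, 0.21, 0, -34, -128, 0, 0, 0, 0.28, 0, -42, -160, 0, 0, 0, 0.35, 0, -51, -192, 0, 0, 0, 0.42, 0, -59, -223, 1, 0, 0, 0.48, 0, -67.5, -255, 2, 0.003, 0.006, 0.55, 0, -67.5, -255, 2, 0.003, 0.006, 0.55, 0, -67.5, -255, 2, 0.003, 0.006, 0.55, 0],
)

```text
clock: 20.55
eef_pos: [548.6, 129.4, 226.7]
tool_rot: [-3.137, -0.007, -3.131]
force: [-0.4, -0.1, -0.3]
width: 9.6
gripper_force: 58.6
```

```bash
python3 - <<'E'
from h import *
s=read_state();print(s['eef_pos'],s['tool_rot'],s['width'],s['gripper_force'])
c=camera_info('wrist');im=snap('wrist','w9.png');print(np.round(c['T'],2).tolist())
# predicted pixels for the tray: front floor edge, lip, walls
for n,p in dict(fl=(506,92,121),lip=(560,168,129),wallnear=(506,130,135)).items(): print(n,np.round(proj(c,p)))
g=cv2.cvtColor(im,cv2.COLOR_RGB2GRAY)
for v in (20,50,80): print(v,g[v,100:560:8].tolist())
E
python3 g.py 551 130 152 3.152
```

```text
[548.59346502 129.37461622 226.68441654] [-3.13724805 -0.00722054 -3.13141291] 9.614964542549494 58.61688315868378
[[-0.01, 0.96, 0.27, 479.97], [1.0, 0.01, -0.0, 129.4], [-0.0, 0.27, -0.96, 369.46], [0.0, 0.0, 0.0, 1.0]]
fl [265. 169.]
lip [393. 263.]
wallnear [330. 172.]
20 [149, 149, 149, 150, 151, 151, 151, 150, 151, 151, 151, 151, 151, 151, 151, 151, 150, 150, 149, 148, 148, 148, 77, 75, 74, 74, 73, 73, 72, 74, 73, 74, 73, 74, 73, 124, 149, 148, 150, 150, 150, 151, 151, 151, 152, 150, 151, 151, 151, 151, 151, 152, 150, 150, 150, 149, 149, 148]
50 [152, 152, 152, 152, 151, 151, 151, 150, 151, 151, 152, 151, 151, 151, 151, 150, 151, 151, 150, 150, 150, 140, 140, 74, 73, 72, 73, 71, 71, 71, 72, 72, 71, 72, 72, 73, 146, 146, 147, 148, 149, 149, 148, 148, 149, 148, 148, 150, 149, 149, 148, 146, 148, 146, 147, 145, 145, 144]
80 [149, 143, 144, 144, 145, 145, 146, 146, 146, 147, 147, 147, 147, 148, 147, 149, 148, 148, 149, 150, 150, 149, 151, 151, 79, 79, 79, 78, 79, 77, 77, 78, 77, 77, 78, 77, 80, 155, 156, 157, 157, 157, 156, 158, 157, 158, 158, 159, 159, 160, 159, 159, 160, 160, 159, 159, 159, 159]
d [-3.0, 0.5, 74.9] r [-0.004, -0.007, 0.001] dist 75 t 20.6 F [-1.1  0.3 -0.8]
```

```bash
python3 - <<'E'
from h import *
c=camera_info('wrist');im=cv2.imread('pics/w9.png');g=cv2.cvtColor(im,cv2.COLOR_BGR2GRAY).astype(int)
for v in (190,205,220):
    r=g[v]; d=np.abs(r[2:]-r[:-2]); print(v,[(int(u)+1,int(r[u]),int(r[u+2])) for u in np.where(d>22)[0]][:30])
for u in (265,258,270): print(u,ray(c,u,200,121).round(1))
for u in (375,385,393,400): print('lip',u,ray(c,u,200,129).round(1))
E
```

```text
190 [(24, 48, 75), (25, 51, 114), (26, 75, 144), (27, 114, 158), (134, 136, 106), (135, 128, 81), (136, 106, 67), (180, 70, 94), (181, 75, 123), (182, 94, 140), (183, 123, 146), (265, 163, 203), (266, 175, 224), (267, 203, 233), (276, 234, 188), (277, 225, 136), (278, 188, 112), (279, 136, 109), (438, 110, 136), (439, 120, 149), (455, 192, 169), (456, 188, 138), (457, 169, 111), (458, 138, 103), (473, 104, 138), (474, 111, 179), (475, 138, 205), (476, 179, 211), (518, 207, 178), (519, 204, 137)]
205 [(27, 47, 70), (28, 48, 111), (29, 70, 148), (30, 111, 166), (31, 148, 172), (131, 173, 144), (136, 135, 102), (137, 125, 76), (138, 102, 66), (182, 73, 108), (183, 84, 131), (184, 108, 142), (266, 162, 211), (267, 178, 226), (280, 230, 182), (281, 221, 134), (282, 182, 109), (283, 134, 106), (442, 121, 148), (443, 128, 182), (444, 148, 214), (445, 182, 226), (451, 227, 178), (452, 217, 127), (453, 178, 97), (454, 127, 93), (465, 105, 148), (466, 121, 162), (469, 155, 214), (470, 172, 231)]
220 [(31, 46, 71), (32, 52, 104), (33, 71, 136), (34, 104, 153), (35, 136, 159), (138, 131, 95), (139, 118, 73), (140, 95, 65), (237, 177, 132), (238, 164, 98), (239, 132, 83), (241, 83, 129), (242, 99, 148), (243, 129, 154), (267, 153, 125), (268, 142, 110), (463, 100, 129), (464, 108, 158), (465, 129, 186), (466, 158, 208), (467, 186, 221), (515, 209, 157), (516, 198, 112), (517, 157, 88), (518, 112, 85), (532, 82, 115), (533, 86, 159), (534, 115, 192), (535, 159, 205), (602, 175, 140)]
265 [524.5  92.1 121. ]
258 [524.5  87.9 121. ]
270 [524.5  95.1 121. ]
lip 375 [522.3 156.4 129. ]
lip 385 [522.2 162.2 129. ]
lip 393 [522.2 166.8 129. ]
lip 400 [522.1 170.8 129. ]
```

Request:
play_rows(
  deltas=[-3, 0.5, 25, -0.004, -0.007, 0, 0, -3, 0.5, 50, -0.004, -0.007, 0, 0, -3, 0.5, 70, -0.004, -0.007, 0, 0, -3, 0.5, 76, -0.004, -0.007, 0, 0, -3, 0.5, 80, -0.004, -0.007, 0, 0, -3, 0.5, 83, -0.004, -0.007, 0, 0, -3, 0.5, 83, -0.004, -0.007, 0, 0],
)

```text
clock: 21.48
eef_pos: [552.6, 129.1, 145.0]
tool_rot: [-3.141, 0.003, -3.132]
force: [-0.1, -0.3, -0.2]
width: 9.6
gripper_force: 58.6
```

Request:
play_rows(
  deltas=[1, 0.5, 2, 0, 0, 0, 0, 1, 0.5, 3.5, 0, 0, 0, 0, 1, 0.5, 3.5, 0, 0, 0, 0],
)

```text
clock: 21.85
eef_pos: [551.5, 129.7, 142.1]
tool_rot: [-3.142, 0.003, -3.132]
force: [-1.8, -0.6, 7.0]
width: 9.9
gripper_force: 59.6
```

Request:
play_rows(
  deltas=[0, 0, -1, 0, 0, 0, 0.3, 0, 0, -1, 0, 0, 0, 0.3, 0, 0, -1, 0, 0, 0, 0.3, 0, 0, -40, 0, 0, 0, 0.3, 0, 0, -90, 0, 0, 0, 0.3, 0, 0, -130, 0, 0, 0, 0.3, 0, 0, -130, 0, 0, 0, 0.3],
)

```text
clock: 22.72
eef_pos: [553.2, 130.1, 274.4]
tool_rot: [3.14, 0.009, -3.132]
force: [0.2, -0.3, -0.7]
width: 25.7
gripper_force: 0.0
```

```bash
python3 - <<'E'
from h import *
c=camera_info('wrist');im=snap('wrist','w10.png')
case(c,im,551,130,z=137,half=90)
t=camera_info('top');tm=snap('top','t10.png')
case(t,tm,357,-286,half=25,z=12)
print(read_state()['qpos'])
E
python3 g.py 370 -290 270 0.445;python3 g.py 450 -20 270 1.8
```

```text
white 27791 px [326. 220.] c [554.3 129.7] size [114.1 125.3] ang 0.068
orange 614 px [408. 194.] c [532.1 183.3] size [11.2 24.2] ang 0.068
orange 607 px [406. 255.] c [574.7 185.3] size [13.  23.4] ang 0.068
white 345 px [400. 326.] c [ 356.5 -285.2] size [34.9 61.6] ang -1.13
[-0.31427106  0.46242587  0.04952775  1.70999785 -0.02569426  0.96804457
  1.32457151]
d [184.7, -417.8, 0.8] r [0.003, 0.001, 2.706] dist 457 t 22.825 F [ 0.4  0.3 -0.7]
d [102.2, -148.6, 0.8] r [0.001, 0.002, 1.351] dist 180 t 22.825 F [ 0.4  0.3 -0.7]
```

Request:
play_rows(
  deltas=[12, -18, 0, 0, 0, 0.16, 0.5, 25, -37, 0, 0, 0, 0.33, 0.5, 38, -55, 0, 0, 0, 0.5, 0.5, 51, -74, 0, 0, 0, 0.67, 0.5, 64, -93, 0, 0, 0, 0.84, 0.5, 77, -112, 0, 0, 0, 1.01, 0.5, 90, -130, 0, 0, 0, 1.18, 0.5, 102, -148, 0, 0, 0, 1.35, 0.5, 102, -148, 0, 0, 0, 1.35, 0.5],
)

```text
clock: 23.95
eef_pos: [448.9, -20.4, 269.9]
tool_rot: [-3.14, 0.001, 1.799]
force: [0.2, 0.3, -0.2]
width: 42.4
gripper_force: 0.0
```

```bash
python3 - <<'E'
from h import *
t=camera_info('top');tm=snap('top','t11.png')
hsv=cv2.cvtColor(tm,cv2.COLOR_RGB2HSV)
r=hsv[175:300,110:260]; o=((r[...,0]<16)&(r[...,1]>130)&(r[...,2]<190)).astype(np.uint8)
n,l,st,ce=cv2.connectedComponentsWithStats(o)
for i in range(1,n):
    if st[i,4]>20: print(st[i],ce[i]+[110,175],ray(t,*(ce[i]+[110,175]),137).round(1))
cv2.imwrite('pics/c11.png',cv2.resize(tm[175:300,110:300,::-1],None,fx=4,fy=4,interpolation=cv2.INTER_CUBIC))
E
python3 g.py 368 -290 200 0.445
```

```text
[62 25  7 12 71] [175.30985915 205.61971831] [621.7 186.7 137. ]
[63 47  7 12 77] [175.92207792 227.14285714] [575.2 185.2 137. ]
[63 67  7 12 77] [175.93506494 247.5974026 ] [531.7 184.9 137. ]
d [-244.6, -141.9, 70.2] r [0.0, 0.001, 1.358] dist 291 t 24.0 F [ 0.6  0.8 -0.1]
```

Request:
play_rows(
  deltas=[-30, -18, 8, 0, 0, 0.17, 0.5, -60, -35, 16, 0, 0, 0.34, 0.5, -91, -53, 26, 0, 0, 0.51, 0.5, -122, -71, 35, 0, 0, 0.68, 0.5, -153, -88, 44, 0, 0, 0.85, 0.5, -184, -106, 53, 0, 0, 1.02, 0.5, -215, -124, 62, 0, 0, 1.19, 0.5, -245, -142, 70, 0, 0, 1.358, 0.5, -245, -142, 70, 0, 0, 1.358, 0.5, -245, -142, 70, 0, 0, 1.358, 0.5],
)

```text
clock: 25.25
eef_pos: [368.9, -289.2, 200.3]
tool_rot: [-3.141, -0.001, 0.447]
force: [0.5, 0.3, -0.6]
width: 42.3
gripper_force: 0.0
```

```bash
python3 - <<'E'
from h import *
s=read_state();print(s['eef_pos'],s['qpos'])
c=camera_info('wrist');im=snap('wrist','w12.png');print(proj(c,(357,-286,10)))
case(c,im,357,-286)
t=camera_info('top');tm=snap('top','t12.png')
hsv=cv2.cvtColor(tm,cv2.COLOR_RGB2HSV)
r=hsv[175:300,110:260]; o=((r[...,0]<16)&(r[...,1]>130)&(r[...,2]<190)).astype(np.uint8)
n,l,st,ce=cv2.connectedComponentsWithStats(o)
for i in range(1,n):
    if st[i,4]>20: print(st[i],ce[i]+[110,175],ray(t,*(ce[i]+[110,175]),137).round(1))
g=cv2.cvtColor(tm,cv2.COLOR_RGB2GRAY)
print(hsv[246,185:228,0].tolist(),hsv[246,185:228,1].tolist(),hsv[246,185:228,2].tolist())
E
python3 g.py 357 -286 20 0.445
```

```text
[ 368.87931813 -289.19766012  200.26823449] [ 0.09941952  0.51510363  0.73939441  2.05525754 -0.50701805  0.75662075
  0.02996538]
(np.float64(318.44221137208996), np.float64(220.9734028201587))
white 2601 px [317. 225.] c [ 354.1 -286.2] size [42.7 58. ] ang -1.124
white 550 px [246. 314.] c [ 258.2 -265. ] size [12.8 40.5] ang 0.024
white 549 px [409. 314.] c [ 318.1 -389.7] size [12.6 40.8] ang -2.272
orange 502 px [342. 224.] c [ 363.9 -303.2] size [13.4 23.7] ang -2.68
[62 25  7 12 71] [175.38028169 205.52112676] [621.9 186.6 137. ]
[63 47  7 12 77] [175.92207792 227.14285714] [575.2 185.2 137. ]
[63 67  7 12 75] [175.85333333 247.48      ] [532.  185.1 137. ]
[19, 18, 16, 20, 21, 20, 21, 21, 21, 22, 24, 24, 24, 23, 21, 21, 19, 21, 18, 21, 20, 20, 21, 23, 19, 24, 22, 22, 22, 21, 21, 21, 22, 16, 23, 23, 14, 20, 17, 19, 17, 15, 24] [26, 39, 25, 26, 33, 48, 48, 46, 47, 47, 40, 41, 41, 40, 45, 46, 55, 52, 47, 51, 49, 46, 44, 45, 46, 44, 43, 46, 42, 44, 46, 47, 56, 35, 19, 22, 28, 27, 51, 46, 53, 46, 31] [209, 156, 227, 222, 222, 218, 222, 214, 213, 223, 236, 231, 230, 233, 225, 195, 130, 127, 129, 155, 210, 223, 218, 215, 210, 209, 207, 201, 190, 191, 188, 178, 137, 159, 230, 229, 222, 143, 95, 94, 96, 89, 115]
d [-10.0, -7.9, 180.7] r [0.0, -0.002, 0.002] dist 181 t 25.35 F [ 0.5  0.3 -0.1]
```

Request:
play_rows(
  deltas=[-10, -8, 50, 0, 0, 0, 0.5, -10, -8, 100, 0, 0, 0, 0.5, -10, -8, 150, 0, 0, 0, 0.5, -10, -8, 181, 0, 0, 0, 0.5, -10, -8, 181, 0, 0, 0, 0.5, -10, -8, 181, 0, 0, 0, 0.5, -10, -8, 181, 0, 0, 0, 0, -10, -8, 181, 0, 0, 0, 0, -10, -8, 181, 0, 0, 0, 0, -10, -8, 181, 0, 0, 0, 0],
)

```text
clock: 26.6
eef_pos: [357.0, -287.7, 21.2]
tool_rot: [3.139, -0.003, 0.443]
force: [0.2, 0.5, 8.3]
width: 9.7
gripper_force: 59.2
```

```bash
python3 - <<'E'
from h import *
tm=cv2.imread('pics/t12.png');hsv=cv2.cvtColor(tm,cv2.COLOR_BGR2HSV);g=cv2.cvtColor(tm,cv2.COLOR_BGR2GRAY)
for v in (228,232,236,240,244): print(v,[f"{hsv[v,u,0]}/{hsv[v,u,1]}/{g[v,u]}" for u in range(184,232,2)])
E
python3 g.py 600 130 260 0.011
```

```text
228 ['18/26/209', '18/25/199', '23/23/220', '21/18/220', '22/20/221', '22/20/221', '23/24/219', '19/24/215', '17/32/201', '18/35/207', '21/19/224', '18/23/218', '23/23/218', '18/20/219', '23/21/219', '22/20/221', '24/23/216', '24/22/218', '22/20/225', '20/50/96', '14/45/100', '15/56/92', '21/26/152', '21/22/149']
232 ['18/26/214', '18/30/178', '23/23/216', '24/45/218', '24/43/217', '23/40/218', '24/43/219', '21/46/185', '24/43/216', '23/39/217', '19/54/119', '24/40/224', '19/63/194', '15/83/168', '16/86/165', '15/85/166', '21/55/161', '20/34/168', '23/19/224', '15/43/99', '13/45/94', '17/50/90', '20/25/150', '23/22/150']
236 ['19/24/213', '17/30/157', '19/24/217', '18/42/206', '22/34/220', '22/32/223', '20/31/222', '20/47/184', '22/43/215', '25/37/222', '17/56/117', '25/36/226', '16/97/169', '14/125/137', '14/121/141', '14/123/141', '19/56/138', '18/36/162', '23/19/224', '21/38/108', '25/48/92', '18/40/91', '23/21/152', '22/25/151']
240 ['22/21/221', '16/35/147', '25/25/221', '17/43/203', '22/37/218', '21/34/219', '22/35/221', '21/45/187', '23/40/218', '25/36/222', '18/51/120', '24/37/226', '16/99/169', '14/125/139', '13/119/140', '14/125/138', '17/60/144', '19/36/162', '22/17/226', '19/35/111', '15/45/95', '21/39/88', '21/26/153', '18/20/149']
244 ['20/20/221', '16/34/149', '22/25/218', '20/38/210', '21/33/225', '21/33/224', '20/30/227', '21/48/201', '18/48/160', '21/51/161', '20/51/121', '24/36/228', '17/75/181', '15/102/128', '16/97/125', '16/94/125', '22/52/143', '15/38/149', '22/21/223', '18/48/110', '20/46/93', '18/47/87', '19/18/156', '28/20/149']
d [399.4, -272.3, -238.4] r [0.002, -0.004, 0.432] dist 539 t 26.6 F [0.2 0.5 8.3]
```

Case A shows upright in the front row, with its orange end toward the open edge. Now lift case B across.

Request:
play_rows(
  deltas=[0, 0, -30, 0, 0, 0, 0, 0, 0, -75, 0, 0, 0, 0, 0, 0, -130, 0, 0, 0, 0, 30, -20, -180, 0, 0, 0.03, 0, 65, -45, -220, 0, 0, 0.06, 0, 105, -72, -238, 0, 0, 0.11, 0, 145, -99, -238, 0, 0, 0.15, 0, 185, -126, -238, 0, 0, 0.19, 0, 225, -153, -238, 0, 0, 0.24, 0, 245, -167, -238, 0, 0, 0.27, 0],
)

```text
clock: 27.85
eef_pos: [506.3, -28.1, 258.2]
tool_rot: [-3.141, -0.002, 0.176]
force: [0.3, -1.0, -0.2]
width: 9.3
gripper_force: 58.8
```

```bash
python3 g.py 600 130 230 0.011
```

```text
d [119.9, -139.3, 28.6] r [-0.001, -0.002, 0.165] dist 186 t 27.85 F [ 0.3 -1.  -0.2]
```

Request:
play_rows(
  deltas=[30, -35, 5, 0, 0, 0.04, 0, 60, -70, 12, 0, 0, 0.08, 0, 90, -105, 20, 0, 0, 0.12, 0, 110, -128, 26, 0, 0, 0.15, 0, 120, -139, 28, 0, 0, 0.165, 0, 120, -139, 28, 0, 0, 0.165, 0, 120, -139, 28, 0, 0, 0.165, 0, 120, -139, 28, 0, 0, 0.165, 0],
)

```text
clock: 28.85
eef_pos: [599.6, 124.6, 230.9]
tool_rot: [3.141, -0.002, 0.006]
force: [0.1, -0.7, -1.0]
width: 9.3
gripper_force: 58.9
```

```bash
python3 - <<'E'
from h import *
s=read_state();print(s['eef_pos'],s['tool_rot'],s['width'],s['gripper_force'],s['qpos'])
E
python3 g.py 600 130 150 0.011
```

```text
[599.56384566 124.56644826 230.87284486] [ 3.14125865e+00 -2.43097523e-03  5.59288318e-03] 9.295204265972737 58.85370969772339 [-0.78017522  0.75553307  0.95725592  1.64657618 -0.67877561  1.10302979
 -1.19624661]
d [0.3, -5.5, 80.9] r [0.0, -0.002, -0.005] dist 81 t 28.85 F [ 0.1 -0.7 -1. ]
```

Request:
play_rows(
  deltas=[0, -5, 25, 0, 0, 0, 0, 0, -5, 50, 0, 0, 0, 0, 0, -5, 68, 0, 0, 0, 0, 0, -5, 76, 0, 0, 0, 0, 0, -5, 76, 0, 0, 0, 0, 0, -5, 76, 0, 0, 0, 0],
)

```text
clock: 29.6
eef_pos: [600.6, 130.8, 155.1]
tool_rot: [3.141, -0.004, 0.008]
force: [0.5, -0.4, -0.4]
width: 9.5
gripper_force: 58.8
```

```bash
python3 g.py 600 130 142 0.011;python3 -c "
from h import *;w=snap('wrist','w13.png')"
```

```text
d [-0.7, 0.8, 13.1] r [0.0, -0.004, -0.003] dist 13 t 29.6 F [ 0.5 -0.4 -0.4]
```

Request:
play_rows(
  deltas=[-0.5, 1, 5, 0, 0, 0, 0, -0.5, 1, 9, 0, 0, 0, 0, -0.5, 1, 12, 0, 0, 0, 0, -0.5, 1, 13, 0, 0, 0, 0, -0.5, 1, 13, 0, 0, 0, 0],
)

```text
clock: 30.28
eef_pos: [599.6, 130.0, 142.2]
tool_rot: [-3.141, -0.002, 0.008]
force: [-2.9, 0.0, 6.8]
width: 9.5
gripper_force: 60.0
```

Request:
play_rows(
  deltas=[0, 0, -1, 0, 0, 0, 0.3, 0, 0, -1, 0, 0, 0, 0.3, 0, 0, -1, 0, 0, 0, 0.3, 0, 0, -40, 0, 0, 0, 0.3, 0, 0, -90, 0, 0, 0, 0.3, 0, 0, -130, 0, 0, 0, 0.3, 0, 0, -130, 0, 0, 0, 0.3],
)

```text
clock: 31.15
eef_pos: [601.1, 129.5, 274.5]
tool_rot: [-3.141, -0.008, 0.008]
force: [0.5, -0.1, -0.6]
width: 25.5
gripper_force: 0.0
```

```bash
python3 g.py 576 -32 220 1.58
```

```text
d [-26.8, 161.3, 54.2] r [0.006, -0.007, -1.572] dist 172 t 31.15 F [ 0.5 -0.1 -0.6]
```

Request:
play_rows(
  deltas=[-3, 18, 6, 0, 0, -0.17, 0.6, -6, 36, 12, 0, 0, -0.34, 0.6, -9, 54, 18, 0, 0, -0.51, 0.6, -12, 72, 24, 0, 0, -0.68, 0.6, -15, 90, 30, 0, 0, -0.85, 0.6, -18, 108, 36, 0, 0, -1.02, 0.6, -21, 126, 42, 0, 0, -1.19, 0.6, -24, 144, 48, 0, 0, -1.38, 0.6, -27, 161, 54, 0, 0, -1.572, 0.6, -27, 161, 54, 0, 0, -1.572, 0.6],
)

```text
clock: 32.4
eef_pos: [572.5, -32.6, 216.2]
tool_rot: [-3.141, 0.0, 1.575]
force: [-1.1, -0.1, 0.2]
width: 51.1
gripper_force: 0.0
```

```bash
python3 - <<'E'
from h import *
s=read_state();print(s['eef_pos'],s['tool_rot'],s['width'])
c=camera_info('wrist');w=snap('wrist','w14.png')
a=cv2.imread('pics/w3.png'); t=snap('top','t14.png')
vis=np.hstack([cv2.resize(t[175:300,110:300,::-1],(400,263),interpolation=cv2.INTER_CUBIC),cv2.resize(w[:263,150:510,::-1],(400,292))[:263]])
cv2.imwrite('pics/c14.png',cv2.resize(vis,(800,263)))
g=cv2.cvtColor(w,cv2.COLOR_RGB2GRAY).astype(int)
for v in (205,215,225): 
    r=g[v];d=np.abs(r[2:]-r[:-2]);us=[int(u)+1 for u in np.where(d[250:400]>15)[0]+250];print(v,us,[r[u] for u in range(290,370,5)],[ray(c,u,v,65)[0].round(1) for u in us])
E
```

```text
[572.45464355 -32.59689142 216.23538065] [-3.14137192e+00  3.22781060e-04  1.57524536e+00] 51.14650078468739
205 [358, 359, 360, 374, 375, 376, 379, 380, 381] [np.int64(92), np.int64(94), np.int64(95), np.int64(99), np.int64(98), np.int64(95), np.int64(89), np.int64(81), np.int64(73), np.int64(74), np.int64(74), np.int64(77), np.int64(89), np.int64(102), np.int64(156), np.int64(156)] [np.float64(593.1), np.float64(593.8), np.float64(594.5), np.float64(604.4), np.float64(605.1), np.float64(605.8), np.float64(607.9), np.float64(608.6), np.float64(609.3)]
215 [256, 257, 258, 263, 264, 265, 344, 345, 346, 347, 348] [np.int64(94), np.int64(95), np.int64(97), np.int64(99), np.int64(98), np.int64(96), np.int64(91), np.int64(82), np.int64(74), np.int64(75), np.int64(75), np.int64(94), np.int64(172), np.int64(169), np.int64(169), np.int64(156)] [np.float64(521.1), np.float64(521.8), np.float64(522.5), np.float64(526.1), np.float64(526.8), np.float64(527.5), np.float64(583.4), np.float64(584.1), np.float64(584.8), np.float64(585.5), np.float64(586.2)]
225 [286, 287, 288, 343, 344, 345, 346] [np.int64(116), np.int64(101), np.int64(95), np.int64(100), np.int64(100), np.int64(97), np.int64(90), np.int64(82), np.int64(75), np.int64(75), np.int64(76), np.int64(134), np.int64(172), np.int64(168), np.int64(169), np.int64(155)] [np.float64(542.2), np.float64(542.9), np.float64(543.6), np.float64(582.8), np.float64(583.5), np.float64(584.2), np.float64(584.9)]
```

View pics/c14.png

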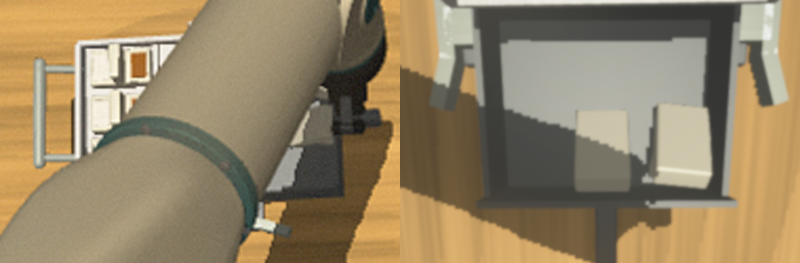

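The box is still home with both cases, and the fin's right edge is at x≈584, so its centre is at x≈577.

```bash
python3 g.py 577 -31 37 1.58
```

```text
d [-0.7, 3.3, 179.7] r [0.001, -0.0, -0.003] dist 180 t 32.5 F [-0.6 -0.7 -0.2]
```

Request:
play_rows(
  deltas=[-1, 3, 50, 0, 0, 0, 0.6, -1, 3, 100, 0, 0, 0, 0.6, -1, 3, 150, 0, 0, 0, 0.6, -1, 3, 179, 0, 0, 0, 0.6, -1, 3, 179, 0, 0, 0, 0.6, -1, 3, 179, 0, 0, 0, 0, -1, 3, 179, 0, 0, 0, 0, -1, 3, 179, 0, 0, 0, 0, -1, 3, 179, 0, 0, 0, 0, -1, 3, 179, 0, 0, 0, 0],
)

```text
clock: 33.75
eef_pos: [578.2, -32.2, 39.9]
tool_rot: [3.137, 0.0, 1.58]
force: [0.2, 0.0, 6.7]
width: 12.9
gripper_force: 60.3
```

```bash
python3 g.py 574 -120 39 1.58;python3 g.py 571 -316 39 1.59
```

```text
d [-87.8, -5.0, 0.9] r [0.005, 0.0, -0.0] dist 88 t 33.75 F [0.2 0.  6.7]
d [-283.7, -9.8, 0.9] r [0.005, 0.0, -0.01] dist 284 t 33.75 F [0.2 0.  6.7]
```

Request:
play_rows(
  deltas=[-8, 0, 0, 0, 0, 0, 0, -18, 0, 0, 0, 0, 0, 0, -30, 0, 0, 0, 0, 0, 0, -42, 0, 0, 0, 0, 0, 0, -55, 0, 0, 0, 0, 0, 0, -68, -1, 0, 0, 0, 0, 0, -81, -2, 0, 0, 0, 0, 0, -95, -3, 0, 0, 0, 0, 0, -110, -4, 0, 0, 0, 0, 0, -125, -5, 0, 0, 0, 0, 0],
)

```text
clock: 35.0
eef_pos: [574.3, -153.8, 39.6]
tool_rot: [3.138, -0.005, 1.581]
force: [1.3, 6.8, 6.5]
width: 12.8
gripper_force: 60.4
```

```bash
python3 g.py 571 -319 39 1.58
```

```text
d [-165.2, -5.0, -0.2] r [0.004, -0.005, 0.001] dist 165 t 35.0 F [1.3 6.8 6.5]
```

Request:
play_rows(
  deltas=[-18, -1, 0, 0, 0, 0, 0, -36, -1, 0, 0, 0, 0, 0, -54, -2, 0, 0, 0, 0, 0, -72, -2, 0, 0, 0, 0, 0, -90, -3, 0, 0, 0, 0, 0, -108, -4, 0, 0, 0, 0, 0, -126, -4, 0, 0, 0, 0, 0, -144, -5, 0, 0, 0, 0, 0, -158, -5, 0, 0, 0, 0, 0, -164, -5, 0, 0, 0, 0, 0],
)

```text
clock: 36.25
eef_pos: [570.5, -318.7, 39.6]
tool_rot: [3.138, -0.004, 1.58]
force: [-0.2, 7.5, 7.5]
width: 13.0
gripper_force: 60.5
```

Request:
play_rows(
  deltas=[0, 0, 0, 0, 0, 0, 0, 0, 0, 0, 0, 0, 0, 1, 0, 0, 0, 0, 0, 0, 1, 0, 0, 0, 0, 0, 0, 1, 0, 0, 0, 0, 0, 0, 1, 0, 0, -40, 0, 0, 0, 1, 0, 0, -90, 0, 0, 0, 1, 0, 0, -150, 0, 0, 0, 1, 0, 0, -200, 0, 0, 0, 1, 0, 0, -200, 0, 0, 0, 1],
)

```text
clock: 37.5
eef_pos: [571.3, -323.2, 243.3]
tool_rot: [3.132, 0.005, 1.58]
force: [0.4, -0.6, -0.8]
width: 85.5
gripper_force: 0.0
```

```bash
python3 - <<'E'
from h import *
c=camera_info('wrist');w=snap('wrist','w15.png');t=snap('top','t15.png');k=camera_info('top')
# tray: orange stickers and edges (top view)
hsv=cv2.cvtColor(t,cv2.COLOR_RGB2HSV)
r=hsv[175:300,110:260]; o=((r[...,0]<17)&(r[...,1]>85)&(r[...,2]<215)).astype(np.uint8)
n,l,st,ce=cv2.connectedComponentsWithStats(o)
for i in range(1,n):
    if 25<st[i,4]<400: print('sticker',st[i],ray(k,*(ce[i]+[110,175]),137).round(1))
h=hsv[205:255,120:136]; print('bar col', np.argmin(cv2.cvtColor(t,cv2.COLOR_RGB2HSV)[210:250,120:137,1].mean(0))+120)
# grey box: low saturation mid value, region around the mat in wrist view: fit tall wall via dark/bright; mat dark
g=cv2.cvtColor(w,cv2.COLOR_RGB2GRAY).astype(int); s=cv2.cvtColor(w,cv2.COLOR_RGB2HSV)[...,1]
T=cv2.cvtColor(t,cv2.COLOR_RGB2HSV)[165:300,310:430]
mk=((T[...,1]<60)&(T[...,2]>45)&(T[...,2]<200)).astype(np.uint8)
n,l,st,ce=cv2.connectedComponentsWithStats(mk)
for i in range(1,n):
    if st[i,4]>100: print('grey',st[i]+[310,165,0,0,0],ce[i]+[310,165])
cs=cv2.cvtColor(w,cv2.COLOR_RGB2HSV); m=((cs[...,1]<75)&(cs[...,2]>60)).astype(np.uint8);m[330:]=0
n,l,st,ce=cv2.connectedComponentsWithStats(m)
for i in range(1,n):
    if st[i,4]>300: print('w',st[i],ray(c,*ce[i],20).round(0))
E
```

```text
sticker [62 25  8 12 93] [622.  186.4 137. ]
sticker [98 34  8 12 86] [599.2 111.5 137. ]
sticker [62 46  8 13 88] [574.7 185.7 137. ]
sticker [98 57  8 13 97] [548.5 110.6 137. ]
sticker [63 67  8 12 87] [531.7 184.5 137. ]
bar col 130
grey [343 194  87  61 629] [364.46740859 209.08744038]
w [ 205    0  240  228 5163] [ 584. -254.   20.]
w [  3  17  33  43 860] [ 330. -196.   20.]
w [  234    18   181   147 24635] [ 570. -231.   20.]
w [157 309  32  21 342] [ 429. -438.   20.]
w [467 309  32  21 337] [ 721. -436.   20.]
```

Stickers show both returns in the front row (548.5 and 599.2 in x, about y 130) and three back cases in place. The box floor is centred at (570,-231) against the mat at (571,-232). Handing in.

```bash
python3 -c "
from h import *;print(finish_job())"
```

```text
the job is handed in; nothing more can be done
None
```

The job is handed in at about 37.5 s with no verdict returned; by my last camera check, the two front-row cases had gone into the box, which is back on the middle of the mat, the tray was let back down level with both returned cases in its front row, the back row stayed within a few millimetres of its place, and the arm is clear of everything.

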